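# Clip a probe interface module back onto its rail

## Task

One of the probe interface modules has been taken off the sloping rack and lies on the surface plate. Put it back on the rail: hook its rigid lip under the upper edge of the rail, swing its lower end in and press until the sprung foot snaps behind the rail's lower edge, then push it along the rail until it stands against the module that is already there, so that their side contacts meet. Leave it clipped fully home and let go of it; do not disturb the cylinder square, the loupe or the white jar.

Things in the scene. Friction and masses are not known exactly. Their poses are not given: they have to be found in the camera images.
- module: Loose light grey module, 0.21-0.34 kg, clip side down, lip end away from the robot (yaw within 0.6 rad). Origin: centre of its clip side, on the plate; x to the lip end, y across, z out of its front. Body x -45..45, y -27..27, z 10..44 mm; on it a nose x -22.5..22.5, y -27..27, z 44..70 mm. Its flat underside (z = 10 mm) rests on the rail. Grip the nose along x (45 mm) or the width (54 mm).
- module_lip (a point): In the mouth of the module's rigid lip, at [18, 0, 8] mm of its frame, on the lip's upright wall (x 18..24, z 0..10 mm, 42 mm wide). From the wall's foot a tongue points to -x: tip at x = 14.5 mm, its upper face at z = 6.3 mm by the wall and 4.6 mm at the tip. The mouth between tongue and underside is 3.7 to 5.4 mm high; the 2.5 mm rail flange enters with the module tilted up to 20 degrees.
- module_nose (a point): Centre of the module's front (nose top), at [0, 0, 70] mm of its frame (plain to press on; the round sockets are flat). Hooked but not yet snapped in, the module leans about 12 degrees up the slope and hangs there unheld. Pressed home it swings about its lip, and this point travels about 13 mm down the slope: a finger that presses here must go along with it, else it holds the module back.
- module_seat (a point): Centre of the module's flat underside, at [0, 0, 10] mm of its frame. Seated, it lies at x = 0, z = 0 of rail, within about 1 mm.
- module_face (a point): On the module's +y side wall, at [0, 27, 10] mm of its frame. This wall must stand against the neighbour.
- foot (a joint): The module's sprung foot under its -x end, 26 mm wide; 0 = fully out (rest), grows to 0.005 m as it is pushed to -x. Nose at rest: tip x = -14.5 mm, flat catch on top z = 6.7 mm, ramp below it from z = 5.2 mm to x = -18.2 mm at z = 0. Spring 3 N + 1.5 N/mm. Some 6 to 15 N on the module's lower end drives it over the rail's lower flange, which pushes it back 3 mm; snapped in, it reads 0 again.
- rail: Steel top-hat rail, 35 mm wide, 15 mm high, on the rack's 158 x 234 mm panel that slopes 35 degrees and faces the robot (yaw 0 to -0.4 rad, fixed). Origin: rail's middle, on top of its flanges; x up the slope, y along the rail (to the left), z out of the panel. Flanges |x| 10.5..17.5 mm, z -2.5..0; outside |x| = 12.5 mm it is free below them to the panel at z = -15 mm. Rail y -110..110 mm.
- rail_end (a point): Inner side of the bracket that closes the rail's free end, at rail [0, -97, 0] mm. The bracket is 9 mm thick, x -22..22 mm, and stands 21 mm over the flanges. Rack: 135 mm deep, 240 mm wide, 107 mm high.
- neighbour_face (a point): On the -y side wall, at underside level, of the module already on the rail (fixed; same shape, size and way round). Axes parallel to the rail's; its rail y is 25 to 45 mm. The rail is free from this wall to the end bracket, so the loose module belongs right beside it, on its -y side.
- cylinder_square: Bystander: steel cylinder square with a black cap, 38 mm diameter, 80 mm tall, upright on the plate. Origin: centre of its underside.
- loupe: Bystander: black loupe, 33 mm diameter, 36 mm tall, upright on the plate. Origin: centre of its underside.
- white_jar: Bystander: white screw-cap jar, 48 mm diameter, 62 mm tall, upright on the plate. Origin: centre of its underside.
Things that resemble listed ones, but are neither listed nor needed, are in the scene too. Leave any red look-alike of the module alone.

How it is judged:
At the end, for the whole second after the job is handed in: The module lies on the rail within 2.5 mm of fully home (3 mm across the rail) and parallel to it (within 0.08 rad), lip up the slope, its sprung foot is back out behind the lower flange (within 1.5 mm of its rest position), its side wall is no more than 3 mm from the neighbour's, and it is at rest (z of module_seat in the frame of rail between -0.0025 and 0.0025 m and x of module_seat in the frame of rail between -0.003 and 0.003 m and angle between the z axis of module and the z axis of rail, either way round below 0.08 rad and angle between the x axis of module and the x axis of rail, either way round below 0.08 rad and value of joint foot below 0.0015 m and y of module_face in the frame of neighbour_face between -0.003 and 0.002 m and linear speed of module below 0.01 m/s); the robot touches nothing.
It fails at once if the cylinder square is knocked over or shifted by more than 15 mm (distance of cylinder_square from where it was at the start of the episode above 0.015 m or angle between cylinder_square's own z axis and vertical above 0.35 rad).
It fails at once if the loupe is knocked over or shifted by more than 15 mm (distance of loupe from where it was at the start of the episode above 0.015 m or angle between loupe's own z axis and vertical above 0.35 rad).
It fails at once if the white jar is knocked over or shifted by more than 15 mm (distance of white_jar from where it was at the start of the episode above 0.015 m or angle between white_jar's own z axis and vertical above 0.35 rad).
It also fails if it takes over 58 s, if anything falls off the work surface, if the arm or the gripper's body presses on something with over 40 N, if the wrist force passes 120 N, or if a joint passes its speed limit or range.

## Robot

A 7-joint arm with a two-finger parallel gripper is mounted at the origin on a cart in front of the work surface, level with it; the furniture and walls round the work are solid. World frame = base frame: x ahead of the robot, y to its left, z up, the work surface at z = 0. Lengths are in m, angles in rad, forces in N, time in s.
With the tool pointing down it reaches from about 0.425 to 1.025 m from the base axis. Payload 9.4 kg.
Tool frame: the origin (TCP) lies on the front face of the gripper's body, between the roots of the fingers; the fingertips stand 84 mm ahead of it and the grasp point (between the pads) lies 65 mm ahead of it; z points along the fingers, y is the direction in which the jaws open and shut (so a half turn about z gives the same grasp; the last joint's range is limited). The gripper opens to 93 mm and grips with 3 to 60 N. Pads are 15 mm wide; open, the fingers measure 128 mm over their backs; the gripper's body (75 mm by 188 mm) begins 65 mm behind the grasp point.
Start: joints at [1.178, 0.599, -0.003, 1.599, 0.002, 0.943, -0.08], TCP at [0.225, -0.689, 0.303] pointing down, gripper open.
Joint ranges: [-2.57, 2.57], [-0.35, 1.97], [-1.29, 1.29], [0.11, 2.56], [-1.05, 4.19], [0.11, 1.86], [-2.63, 2.63]. Speed limits (rad/s): [2.22, 2.22, 3.01, 3.01, 3.14, 3.14, 3.14].

## Interface

Orientations are given as a unit quaternion [w, x, y, z].
In Python, from rig import manip gives the robot as it stands.
- The arm moves only by the tool step_arm, never from a script. Its argument "moves" is a list of rows, each an object with "dp": the shift along the tool's x, y, z in units of 200 mm (1.0 is 200 mm), a list of three; "twist": the turn about the tool's z in units of 0.12 rad (1.0 is 0.12 rad); "hand": the opening, from -1 (shut) to 1 (fully open), so that 0 is half open. A call has 1 to 20 rows; each row shifts and turns the commanded pose from where the row before left it, along the tool's axes as they then stand; what a row does not reach is not made up. A row lasts 1/8 s, in which the tool goes at most 62.5 mm and 10.7 degrees, less where a joint would pass 70% of its speed; a pose out of reach is approached as far as the arm can. A call with a number of a shift or a turn outside -1 to 1 is refused whole. A call with a gripper value outside its range is refused whole. The fingers move at their own pace and stop on an object; "force" is the grip in N (left out, the last holds). Time passes only in rows, so rows that do not move let the fingers close. It gives the time, the measured TCP pose, the force and the opening at its end, in the units of the state.
- manip.get_obs(): the state, without advancing time (a new reading comes with each control period).
- manip.get_image(name): name is "side" or "top" or "wrist"; returns a dict with "pixels" (480x640x3 uint8, blue, green, red), "camera_matrix" (3x3 intrinsics, pixels), "world_to_cam" (4x4, takes a point from world to camera coordinates); the wrist camera has in their place "mount" (4x4, takes a point from camera to tool coordinates, whose origin is the TCP and whose axes are the flange's). Camera axes: x right, y down, z forward; pixel columns grow to the right and rows downward; lengths in m; the calibration is good to about 2 mm. A picture is of the moment at which its call begins: read the wrist's pose just before it. There is no depth.
- manip.hand_in(): hands the job in, once; it reports no verdict.
The state is a dict: "time": time; "qpos": joint angles; "qvel": joint speeds; "joint_efforts": joint torques, N m; "ee_pos": TCP position; "orientation": TCP orientation; "ft_force": force on the tool from outside, world axes, zero at the start; "ft_torque": the same for the moment, N m; "width": finger opening in m.
Only numpy, scipy, OpenCV 4.12 (cv2) and the standard library are available. Lean on these libraries where they do the work, as an engineer would, in place of code of your own. Each camera call takes 0.05 s, during which the arm holds its last target.

## Working session

There is one attempt and no reset: what is moved stays moved. The work goes in short steps, Python scripts to look and compute and a tool call to move; the robot and the scene stay as the last step left them, time stands still between calls to the robot, and variables do not carry over. Pictures are saved under pics/ and viewed, and the job is handed in when it is done.

Besides the shell and the picture viewer there is one more tool, called after ">>>" as name(argument=value, ...), one argument or row to a line, values as JSON. step_arm: Moves the arm, as the interface text tells. Its arguments: {"type":"object","properties":{"moves":{"type":"array","items":{"type":"object","properties":{"dp":{"type":"array","items":{"type":"number"}},"twist":{"type":"number"},"hand":{"type":"number"}}}},"force":{"type":"number"}},"required":["moves"]}

```bash
ls; mkdir -p pics; python3 - <<'E'
from rig import manip
import cv2,json,numpy as np
o=manip.get_obs();print(o)
for n in ["side","top","wrist"]:
    im=manip.get_image(n);cv2.imwrite(f"pics/{n}0.png",im["pixels"])
    print(n,{k:np.round(v,4).tolist() for k,v in im.items() if k!="pixels"})
E
```

```text
pics
{'time': 0.0, 'qpos': array([ 1.17830122,  0.60011883, -0.00253294,  1.60011057,  0.00179424,
        0.94287915, -0.07981714]), 'qvel': array([ 0.00056656, -0.00093647, -0.00177742, -0.00089203, -0.00020788,
       -0.00010509,  0.00016671]), 'joint_efforts': array([-2.88265792e-04, -7.65059137e+01,  1.49646677e+00, -2.52352953e+01,
       -5.25242009e-02,  1.67278532e-02,  1.81838950e-04]), 'ee_pos': array([ 0.2250479 , -0.68882296,  0.30187145]), 'orientation': array([-7.33193159e-04,  9.87557462e-01,  1.57256752e-01, -1.87921374e-04]), 'ft_force': array([-0.75233727, -0.52635007, -0.32008327]), 'ft_torque': array([-0.00911344, -0.00831704,  0.04485115]), 'width': 0.09300303760073053}
side {'camera_matrix': [[437.1115, 0.0, 321.4606], [0.0, 437.1115, 245.5], [0.0, 0.0, 1.0]], 'world_to_cam': [[0.9684, -0.2492, -0.0072, -0.5162], [-0.0993, -0.3589, -0.9281, 0.1411], [0.2287, 0.8995, -0.3723, 0.7635], [0.0, 0.0, 0.0, 1.0]]}
top {'camera_matrix': [[614.6211, 0.0, 323.3166], [0.0, 614.6211, 234.7926], [0.0, 0.0, 1.0]], 'world_to_cam': [[-0.001, -1.0, -0.0012, 0.0586], [-0.9839, 0.0012, -0.1785, 0.5232], [0.1785, 0.001, -0.9839, 1.4539], [0.0, 0.0, 0.0, 1.0]]}
wrist {'camera_matrix': [[356.4523, 0.0, 317.0833], [0.0, 356.4523, 232.752], [0.0, 0.0, 1.0]], 'mount': [[0.0005, -0.9611, -0.2761, 0.0784], [1.0, 0.0008, -0.0008, -0.0014], [0.001, -0.2761, 0.9611, -0.0814], [0.0, 0.0, 0.0, 1.0]]}
```

View pics/top0.png

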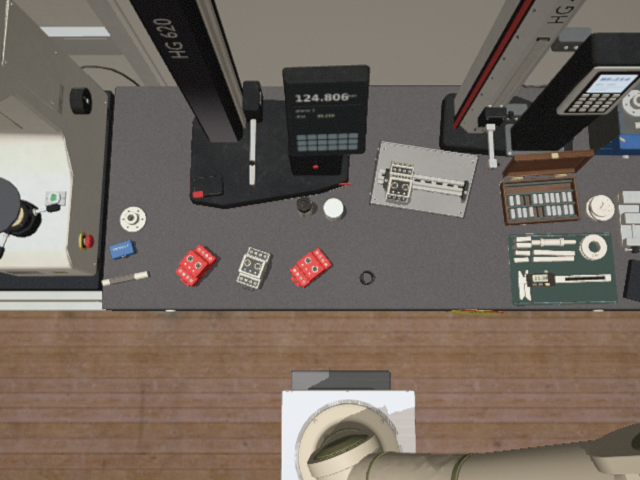

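View pics/side0.png

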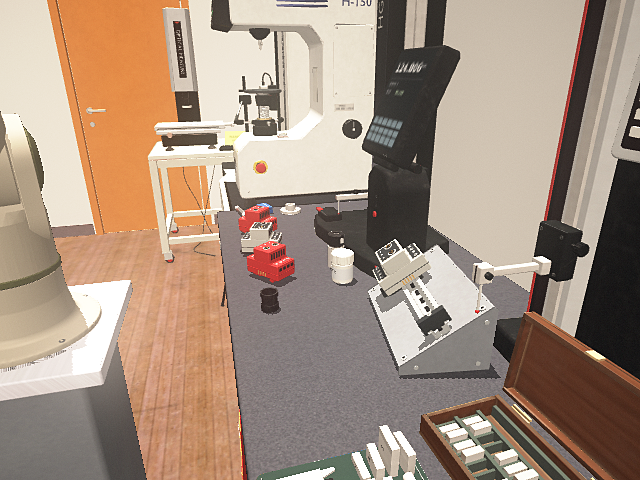

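View pics/wrist0.png

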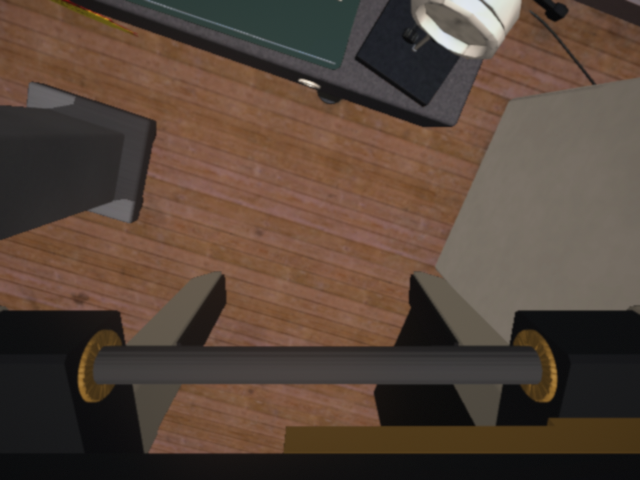

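The grey loose module is at about (254,268) in the top view. It could be confused with the red look-alikes at (197,265) and (311,267) and with the fixed neighbour on the rack at (400,183). The bystanders are the cylinder square or loupe near (305,207), the jar at (333,209), and a black round object at (367,278). I'll crop in close next.

```bash
python3 - <<'E'
import cv2
t=cv2.imread("pics/top0.png");s=cv2.imread("pics/side0.png")
cv2.imwrite("pics/c1.png",cv2.resize(t[235:305,215:295],None,fx=9,fy=8.4,interpolation=cv2.INTER_CUBIC)) 
cv2.imwrite("pics/c2.png",cv2.resize(t[130:225,360:487],None,fx=6,fy=6,interpolation=cv2.INTER_CUBIC))
cv2.imwrite("pics/c3.png",cv2.resize(s[230:380,360:510],None,fx=4,fy=4,interpolation=cv2.INTER_CUBIC))
cv2.imwrite("pics/c4.png",cv2.resize(s[190:320,230:370],None,fx=4.5,fy=4.5,interpolation=cv2.INTER_CUBIC))
E
```

```text
(no output)
```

View pics/c1.png

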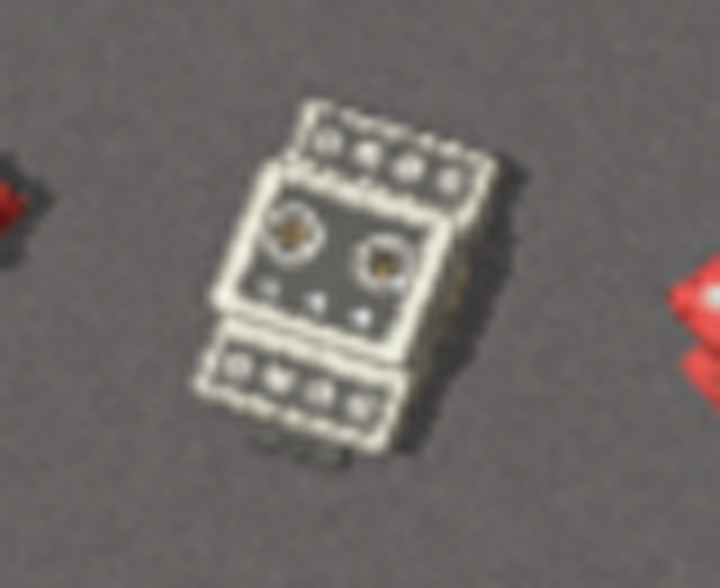

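View pics/c2.png

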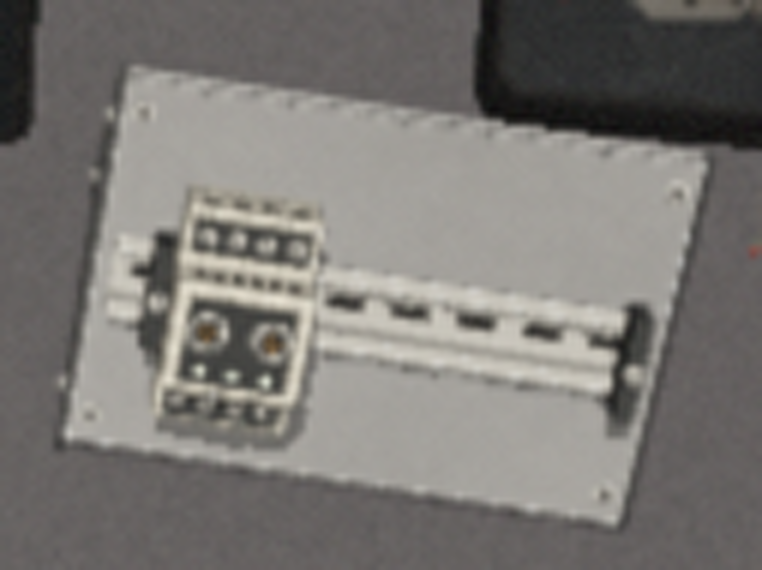

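View pics/c3.png

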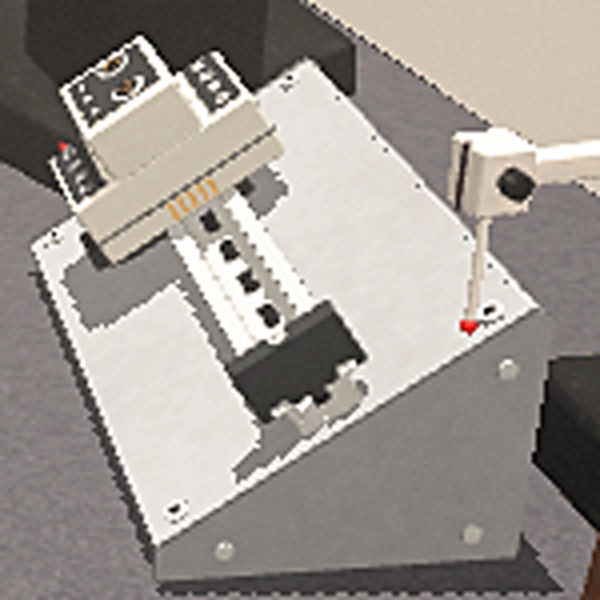

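View pics/c4.png

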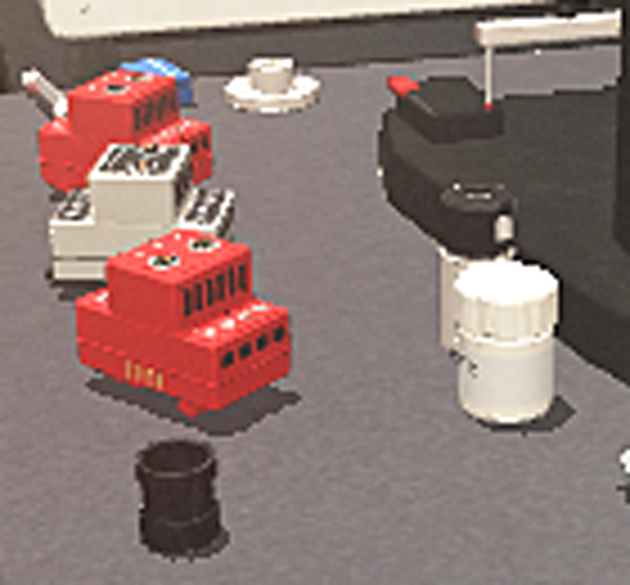

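```bash
cat > h.py <<'E'
from rig import manip
import cv2,numpy as np
from scipy.spatial.transform import Rotation as R
from scipy.optimize import least_squares
def cam(n,save=None):
    o=manip.get_obs()
    im=manip.get_image(n)
    if "mount" in im:
        T=np.eye(4);q=o["orientation"];T[:3,:3]=R.from_quat([q[1],q[2],q[3],q[0]]).as_matrix();T[:3,3]=o["ee_pos"]
        W=np.linalg.inv(T@im["mount"])
    else: W=im["world_to_cam"]
    if save:
        cv2.imwrite(f"pics/{save}.png",im["pixels"]); np.savez(f"pics/{save}.npz",K=im["camera_matrix"],W=W,ee=o["ee_pos"],q=o["orientation"])
    return im["pixels"],im["camera_matrix"],W
def load(s):
    d=np.load(f"pics/{s}.npz");return d["K"],d["W"]
def proj(K,W,P):
    P=np.atleast_2d(P);c=P@W[:3,:3].T+W[:3,3];u=c@K.T;return u[:,:2]/u[:,2:]
def onz(K,W,uv,z):
    d=np.linalg.inv(K)@np.array([*uv,1.]);C=-W[:3,:3].T@W[:3,3];d=W[:3,:3].T@d
    return C+d*(z-C[2])/d[2]
def crop(s,x0,x1,y0,y1,out):
    im=cv2.imread(f"pics/{s}.png")[y0:y1,x0:x1];f=min(800/(x1-x0),600/(y1-y0));
    im=cv2.resize(im,None,fx=f,fy=f,interpolation=cv2.INTER_CUBIC);cv2.imwrite(f"pics/{out}.png",im);print(out,"scale",f)
E
python3 - <<'E'
from h import *
p,K,W=cam("top","top1");p2,K2,W2=cam("side","side1")
print("cams",-W[:3,:3].T@W[:3,3],-W2[:3,:3].T@W2[:3,3])
for n,uv,z in [("module nose",(252.5,263),.07),("red r",(311,267),.07),("jar",(333,208),.062),("cyl",(305,204),.08),("ring",(367,278),.036),
 ("panelTL",(381.5,141.5),.105),("panelTR",(478,156),.105),("panelBL",(371,204),.01),("panelBR",(463,217),.01),("scriber",(491,160),.12),("neigh",(399,187),.12)]:
    print(n,onz(K,W,uv,z).round(3))
for n,uv,z in [("loupe top",(268.5,292),.036),("jar",(343,253),.062),("cyl",(336,234),.08)]: print("side",n,onz(K2,W2,uv,z).round(3))
E
```

```text
cams [0.25542201 0.05656671 1.52395938] [ 0.33934506 -0.7647891   0.41143866]
module nose [0.451 0.227 0.07 ]
red r [0.441 0.087 0.07 ]
jar [0.587 0.034 0.062]
cyl [0.593 0.102 0.08 ]
ring [ 0.418 -0.048  0.036]
panelTL [ 0.741 -0.083  0.105]
panelTR [ 0.705 -0.314  0.105]
panelBL [ 0.609 -0.062  0.01 ]
panelBR [ 0.575 -0.293  0.01 ]
scriber [ 0.69 -0.34  0.12]
neigh [ 0.624 -0.12   0.12 ]
side loupe top [ 0.42  -0.053  0.036]
side jar [0.586 0.028 0.062]
side cyl [0.59  0.093 0.08 ]
```

```bash
cat >> h.py <<'E'
def yaw():
    q=manip.get_obs()["orientation"];m=R.from_quat([q[1],q[2],q[3],q[0]]).as_matrix();return np.arctan2(m[1,0],m[0,0]),m
def need(target,yawt=None):
    o=manip.get_obs();y,m=yaw();
    d=np.array(target)-o["ee_pos"]
    if yawt is not None: print("twist units",round(-(yawt-y)/.12,2)); y2=yawt
    else: y2=y
    ax=np.array([np.cos(y2),np.sin(y2),0]);ay=np.array([np.sin(y2),-np.cos(y2),0])
    print("now",o["ee_pos"].round(4),"yaw",round(y,4),"tilt",np.round(m[:,2],4),"d",d.round(4),"dp units(after twist)",np.round([d@ax/.2,d@ay/.2,-d[2]/.2],3))
E
python3 - <<'E'
from h import *
K,W=load("top1");K2,W2=load("side1")
def tri(a,b):
    f=lambda X:np.r_[proj(K,W,X)[0]-a,proj(K2,W2,X)[0]-b]
    r=least_squares(f,[.6,-.2,.1]);return r.x.round(4),r.fun.round(1)
print("scriber tip",tri((485.3,172),(477,311.3)))
print("scriber top(arm)",tri((491,152),(484,272)))
need([.57,-.2,.36],-.155)
E
```

```text
scriber tip (array([ 0.6624, -0.327 ,  0.1137]), array([ 0., -0., -0.,  0.]))
scriber top(arm) (array([ 0.6767, -0.3187,  0.1675]), array([-3.5,  7.4,  4.3, -1.3]))
twist units 3.92
now [ 0.2251 -0.689   0.3023] yaw 0.3158 tilt [-3.e-04  7.e-04 -1.e+00] d [0.3449 0.489  0.0577] dp units(after twist) [ 1.326 -2.682 -0.288]
```

>>> step_arm(
  moves=[
    {"dp":[0,0,-0.2],"twist":1,"hand":1},
    {"dp":[0,0,-0.1],"twist":1,"hand":1},
    {"dp":[0,0,0],"twist":1,"hand":1},
    {"dp":[0,0,0],"twist":0.92,"hand":1},
    {"dp":[0.12,-0.24,0],"twist":0,"hand":1},
    {"dp":[0.12,-0.24,0],"twist":0,"hand":1},
    {"dp":[0.12,-0.24,0],"twist":0,"hand":1},
    {"dp":[0.12,-0.24,0],"twist":0,"hand":1},
    {"dp":[0.12,-0.24,0],"twist":0,"hand":1},
    {"dp":[0.12,-0.24,0],"twist":0,"hand":1},
    {"dp":[0.12,-0.24,0],"twist":0,"hand":1},
    {"dp":[0.12,-0.24,0],"twist":0,"hand":1},
    {"dp":[0.12,-0.24,0],"twist":0,"hand":1},
    {"dp":[0.12,-0.24,0],"twist":0,"hand":1},
    {"dp":[0.12,-0.24,0],"twist":0,"hand":1},
    {"dp":[0,0,0],"twist":0,"hand":1},
  ],
)

```text
time: 2.25
ee_pos: [0.5698, -0.2033, 0.3624]
orientation: [-0.001, 0.997, -0.074, 0.0]
ft_force: [-0.0, -0.5, 1.2]
width: 0.0926
```

```bash
python3 - <<'E'
from h import *
cam("wrist","w1");need([.57,-.2,.36],-.155);print(manip.get_obs()["time"])
E
```

```text
twist units 0.04
now [ 0.5682 -0.2061  0.3624] yaw -0.1506 tilt [-3.e-04  5.e-04 -1.e+00] d [ 0.0018  0.0061 -0.0024] dp units(after twist) [ 0.004 -0.031  0.012]
2.3
```

View pics/w1.png

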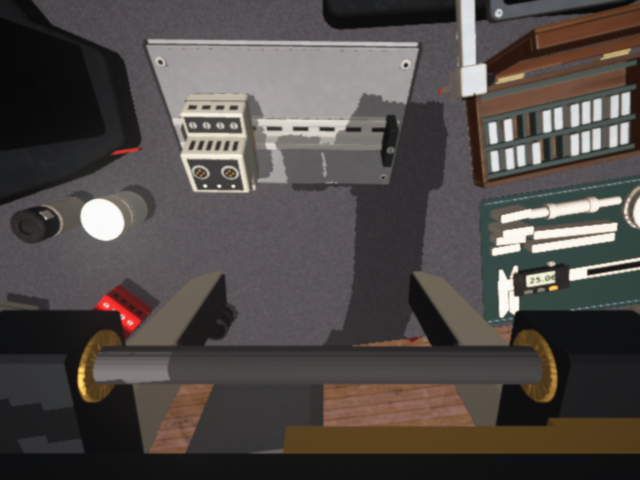

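```bash
python3 - <<'E'
from h import *
crop("w1",160,290,85,200,"w1a");crop("w1",240,430,30,195,"w1b")
E
```

```text
w1a scale 5.217391304347826
w1b scale 3.6363636363636362
```

View pics/w1a.png

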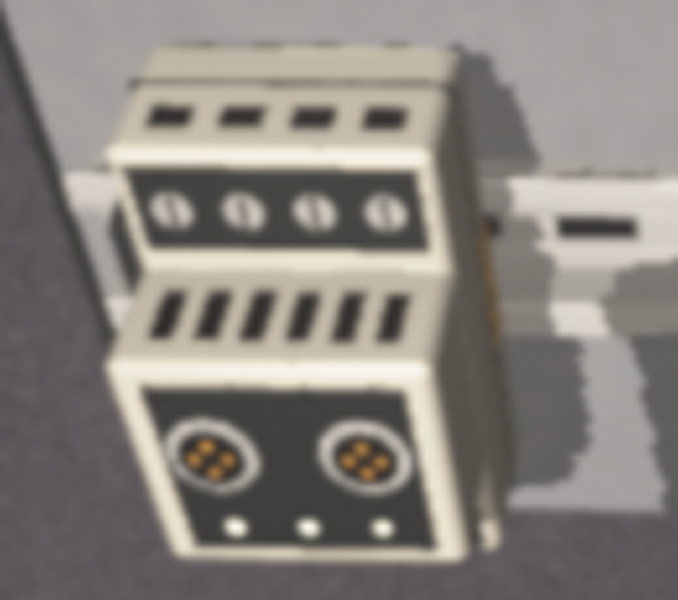

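View pics/w1b.png

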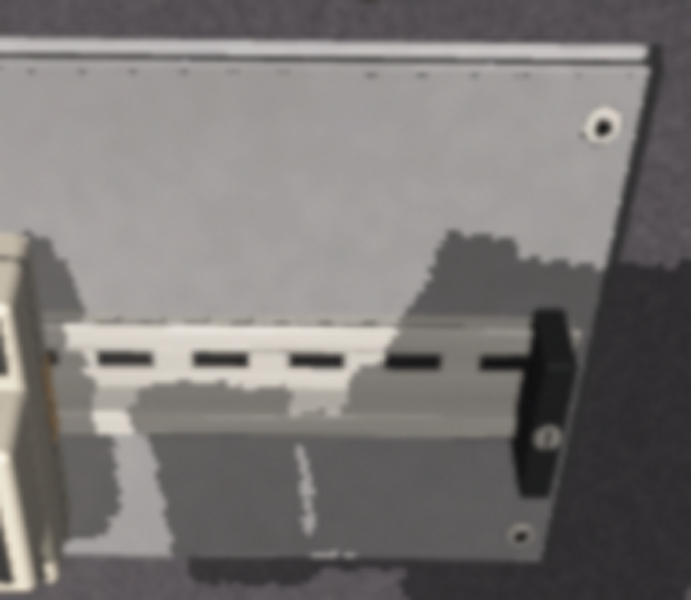

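```bash
cat >> h.py <<'E'
S35=np.deg2rad(35)
def railR(ps): # columns x up slope, y left, z normal
    return R.from_euler('z',ps).as_matrix()@R.from_euler('y',-S35).as_matrix()
E
cat > fitrail.py <<'E'
from h import *
K,W=load("w1")
A=lambda p:np.array([160+p[0]/5.2174,85+p[1]/5.2174]);B=lambda p:np.array([240+p[0]/3.63636,30+p[1]/3.63636])
pts=[((45,1,34),A((108,152))),((45,-1,34),A((432,155))),((45,1,0),A((150,47))),((45,-1,0),A((455,50))),
((22.5,1,60),A((110,365))),((22.5,-1,60),A((430,365))),((-22.5,1,60),A((178,557))),((-22.5,-1,60),A((465,557)))]
lines=[(17.5,B((100,322))),(17.5,B((500,318))),(-17.5,B((100,434))),(-17.5,B((500,436)))]
def f(q,full=False):
    o=q[:3];M=railR(q[3]);yn=q[4]*1000;r=[]
    for (x,s,z),uv in pts: r+=list(proj(K,W,o+M@(np.array([x,yn+27+27*s,z])/1e3))[0]-uv)
    for x,uv in lines:
        a,b=proj(K,W,np.array([o+M@(np.array([x,y,0])/1e3) for y in (-90,20)]));n=np.array([-(b-a)[1],(b-a)[0]]);n/=np.linalg.norm(n);r.append((uv-a)@n)
    return np.array(r)
r=least_squares(f,[.65,-.19,.07,-.155,.035])
print(r.x.round(4));print(f(r.x)[:16].reshape(-1,2).round(1).tolist(),f(r.x)[16:].round(1))
o=r.x[:3];M=railR(r.x[3])
for nm in ["w1"]:
    print("panel corners",[proj(K,W,o+M@np.array([x,y,-.015]))[0].round(0).tolist() for x in(-.079,.079) for y in (-.117,.117)])
Kt,Wt=load("top1");Ks,Ws=load("side1")
P=[o+M@(np.array([x,r.x[4]*1e3+27+27*s,z])/1e3) for (x,s,z),_ in pts]+[o+M@np.array([x,-.097,.0]) for x in (-.0175,.0175)]
print("top",((proj(Kt,Wt,P)-[360,130])*6).round(0).tolist());print("side",((proj(Ks,Ws,P)-[360,230])*4).round(0).tolist())
E
python3 fitrail.py
```

```text
[ 0.6703 -0.0233  0.0653 -0.1454 -0.1253]
[[-0.7, 0.6], [-0.5, -0.1], [0.2, -0.2], [-0.0, -0.8], [-0.5, -0.3], [0.1, -0.4], [0.4, 0.0], [1.1, -0.0]] [ 1.2  2.1 -0.8 -1.5]
panel corners [[258.0, 182.0], [67.0, 182.0], [234.0, 49.0], [-31.0, 49.0]]
top [[170.0, 213.0], [306.0, 232.0], [169.0, 187.0], [302.0, 205.0], [161.0, 288.0], [298.0, 307.0], [143.0, 394.0], [278.0, 413.0], [206.0, 340.0], [221.0, 260.0]]
side [[207.0, 58.0], [245.0, 105.0], [244.0, 112.0], [284.0, 162.0], [136.0, 44.0], [169.0, 90.0], [52.0, 101.0], [80.0, 151.0], [145.0, 214.0], [211.0, 170.0]]
```

```bash
python3 - <<'E'
from h import *
cam("wrist","w2");print(manip.get_obs()["ee_pos"],np.load("pics/w1.npz")["ee"],np.load("pics/w2.npz")["ee"])
a=cv2.imread("pics/w1.png",0).astype(np.float32)[20:260,140:440];b=cv2.imread("pics/w2.png",0).astype(np.float32)[20:260,140:440]
print(cv2.phaseCorrelate(a,b))
crop("w2",360,430,80,195,"w2b")
E
```

```text
[ 0.56730401 -0.20778964  0.36251149] [ 0.56978745 -0.20331671  0.36241366] [ 0.56822605 -0.20605008  0.36240648]
((-3.8778030079404004, -1.2339549114421686), 0.8956145185364617)
w2b scale 5.217391304347826
```

View pics/w2b.png

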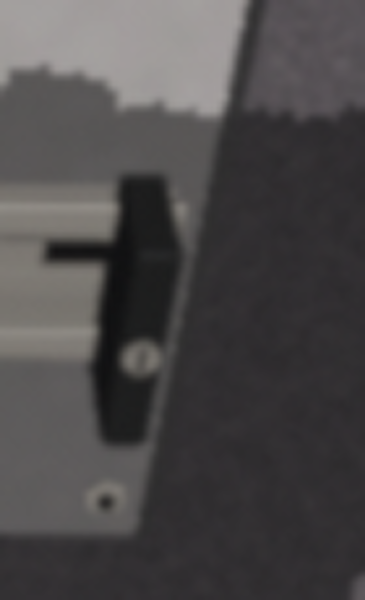

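>>> step_arm(
  moves=[
    {"dp":[0,0,0],"twist":0,"hand":1},
    {"dp":[0,0,0],"twist":0,"hand":1},
    {"dp":[0,0,0],"twist":0,"hand":1},
  ],
)

```text
time: 2.72
ee_pos: [0.5669, -0.2089, 0.3628]
orientation: [0.0, 0.997, -0.078, 0.0]
ft_force: [-0.7, 0.1, 0.3]
width: 0.093
```

```bash
python3 - <<'E'
from h import *
cam("wrist","w3");print(manip.get_obs()["ee_pos"],np.load("pics/w3.npz")["ee"],manip.get_obs()["ft_force"])
crop("w3",350,430,80,195,"w3b");crop("w3",160,290,85,200,"w3a")
E
```

```text
[ 0.56701956 -0.2086911   0.36278725] [ 0.56692581 -0.20889636  0.36281878] [0.10801925 0.74323316 0.56863564]
w3b scale 5.217391304347826
w3a scale 5.217391304347826
```

View pics/w3b.png

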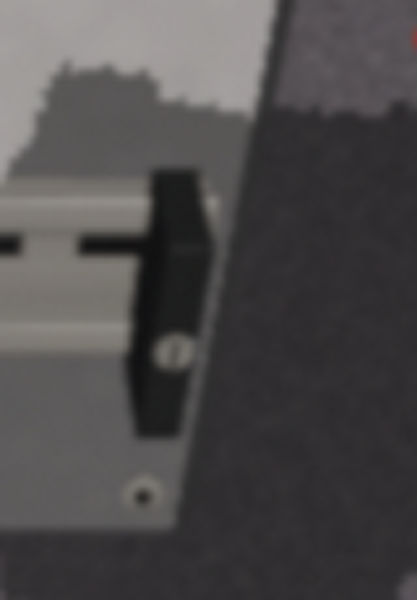

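View pics/w3a.png

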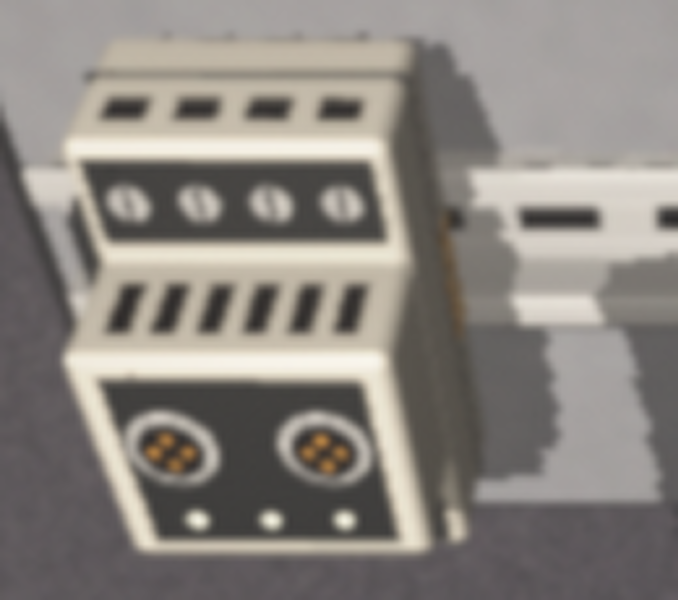

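```bash
cat > fitrail.py <<'E'
from h import *
K,W=load("w3");Kt,Wt=load("top1");Ks,Ws=load("side1")
s=5.2174
A=lambda p:np.array([160+p[0]/s,85+p[1]/s]);B=lambda p:np.array([350+p[0]/s,80+p[1]/s])
pts=[((45,1,34),A((64,145))),((45,-1,34),A((388,148))),((45,1,0),A((107,40))),((45,-1,0),A((412,42))),
((22.5,1,60),A((66,360))),((22.5,-1,60),A((388,362))),((-22.5,1,60),A((138,552))),((-22.5,-1,60),A((427,552)))]
bp=[((-22,-97,21),B((138,436))),((-22,-106,21),B((178,436))),((22,-106,21),B((213,250)))]
lines=[(17.5,A((560,170))),(17.5,B((60,194))),(-17.5,A((560,324))),(-17.5,B((60,352)))]
def f(q):
    o=q[:3];M=railR(q[3]);yn=q[4]*1000;r=[]
    for (x,s_,z),uv in pts: r+=list(proj(K,W,o+M@(np.array([x,yn+27+27*s_,z])/1e3))[0]-uv)
    for p,uv in bp: r+=list(proj(K,W,o+M@(np.array(p)/1e3))[0]-uv)
    for x,uv in lines:
        a,b=proj(K,W,np.array([o+M@(np.array([x,y,0])/1e3) for y in (-90,20)]));n=np.array([-(b-a)[1],(b-a)[0]]);n/=np.linalg.norm(n);r.append((uv-a)@n)
    return np.array(r)
if __name__=="__main__":
    r=least_squares(f,[.65,-.19,.07,-.155,.035])
    print(r.x.round(4).tolist());v=f(r.x);print(v[:22].reshape(-1,2).round(1).tolist(),v[22:].round(1))
    o=r.x[:3];M=railR(r.x[3])
    P=[o+M@(np.array([x,r.x[4]*1e3+27+27*s_,z])/1e3) for (x,s_,z),_ in pts]+[o+M@(np.array(p)/1e3) for p,_ in bp]
    print("top",((proj(Kt,Wt,P)-[360,130])*6).round(0).tolist());print("side",((proj(Ks,Ws,P)-[360,230])*4).round(0).tolist())
    print("panel",proj(K,W,[o+M@np.array([x,y,-.015]) for x in(-.079,.079) for y in (-.117,.117)]).round(0).tolist())
E
python3 fitrail.py
```

```text
[0.6463, -0.1823, 0.0655, -0.1539, 0.0356]
[[-0.7, 0.7], [-0.5, 0.0], [0.4, -0.0], [0.3, -0.5], [-0.5, -0.5], [-0.1, -1.0], [0.5, -0.0], [0.9, -0.1], [-0.7, 0.1], [0.3, 0.0], [0.4, -0.9]] [ 1.   1.2  0.4 -0.1]
top [[170.0, 213.0], [306.0, 233.0], [169.0, 187.0], [302.0, 206.0], [161.0, 288.0], [298.0, 308.0], [142.0, 394.0], [277.0, 414.0], [599.0, 427.0], [621.0, 430.0], [645.0, 329.0]]
side [[207.0, 57.0], [244.0, 104.0], [245.0, 112.0], [283.0, 162.0], [136.0, 43.0], [168.0, 89.0], [52.0, 100.0], [79.0, 150.0], [219.0, 380.0], [226.0, 394.0], [331.0, 326.0]]
panel [[383.0, 181.0], [192.0, 181.0], [409.0, 47.0], [142.0, 47.0]]
```

```bash
python3 - <<'E'
from h import *
crop("side1",370,440,225,300,"s1a");crop("side1",400,470,290,345,"s1b");crop("top1",380,420,155,205,"t1a");crop("top1",440,480,175,210,"t1b")
E
```

```text
s1a scale 8.0
s1b scale 10.909090909090908
t1a scale 12.0
t1b scale 17.142857142857142
```

View pics/s1a.png

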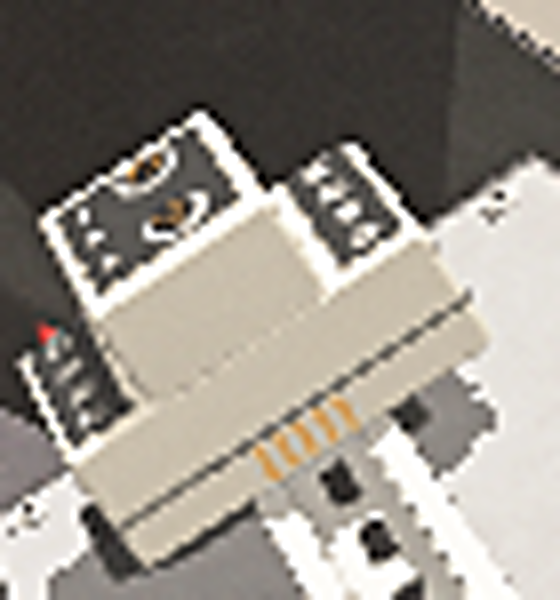

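View pics/s1b.png

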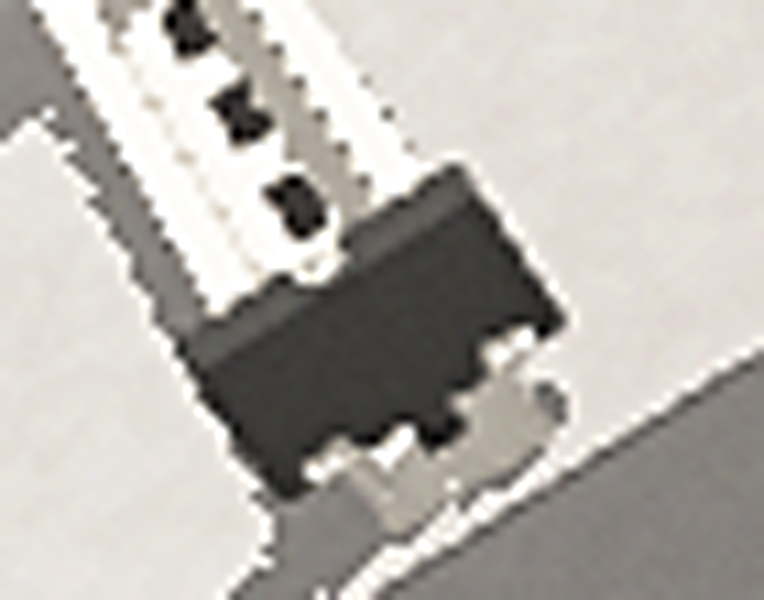

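View pics/t1a.png

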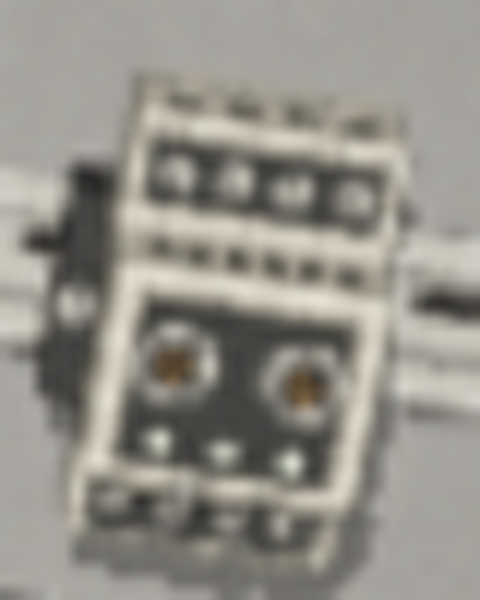

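View pics/t1b.png

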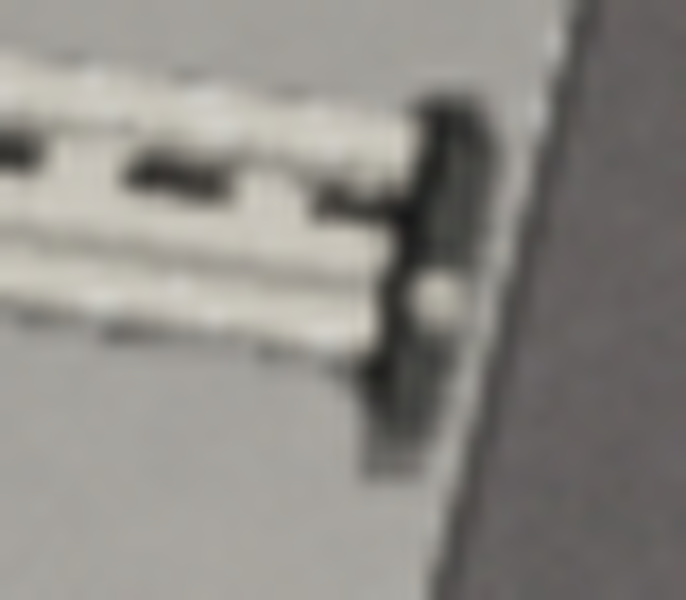

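```bash
cat > fit3.py <<'E'
from h import *
def U(p,s,o): return np.array([(p[0]+.5)/s-.5+o[0],(p[1]+.5)/s-.5+o[1]])
w=5.2174
D={"w3":[],"side1":[],"top1":[]}
for p,c in [((45,1,34),(64,145)),((45,-1,34),(388,148)),((45,1,0),(107,40)),((45,-1,0),(412,42)),((22.5,1,60),(66,360)),((22.5,-1,60),(388,362)),((-22.5,1,60),(138,552)),((-22.5,-1,60),(427,552))]: D["w3"].append((p,U(c,w,(160,85)),1))
for p,c in [((-22,-97,21),(138,436)),((-22,-106,21),(178,436)),((22,-106,21),(213,250))]: D["w3"].append((p,U(c,w,(350,80)),0))
for p,c in [((22.5,1,60),(203,112)),((-22.5,1,60),(42,213)),((-22.5,-1,60),(97,310)),((22.5,-1,60),(270,198)),((45,-1,34),(425,240)),((45,-1,0),(487,340)),((-45,-1,34),(75,460)),((-45,-1,0),(150,570))]: D["side1"].append((p,U(c,8,(370,225)),1))
for p,c in [((-22,-97,21),(187,335)),((22,-97,21),(452,160)),((-22,-106,21),(206,370)),((22,-106,21),(478,188))]: D["side1"].append((p,U(c,10.909,(400,290)),0))
for p,c in [((22.5,1,60),(125,265)),((22.5,-1,60),(388,305)),((-22.5,1,60),(88,478)),((-22.5,-1,60),(345,505)),((45,1,0),(140,75)),((45,-1,0),(400,110)),((45,1,34),(138,115)),((45,-1,34),(400,155))]: D["top1"].append((p,U(c,12,(380,155)),1))
for p,c in [((-22,-97,21),(380,445)),((-22,-106,21),(430,445))]: D["top1"].append((p,U(c,17.143,(440,175)),0))
SC={"w3":.9,"side1":1.4,"top1":2.3}
def res(q,cams):
    o=q[:3];M=railR(q[3]);yn=q[4]*1000;r=[]
    for n in cams:
        K,W=load(n)
        for p,uv,isn in D[n]:
            x,y,z=p
            if isn: y=yn+27+27*y
            r+=list((proj(K,W,o+M@(np.array([x,y,z])/1e3))[0]-uv)*SC[n])
    return np.array(r)
for cams in [["w3"],["side1"],["top1"],["side1","top1"],["w3","side1","top1"]]:
    r=least_squares(res,[.65,-.19,.07,-.155,.035],args=(cams,),loss="soft_l1")
    print(cams,r.x.round(4).tolist(),"rms mm",np.sqrt(np.mean(res(r.x,cams)**2)).round(2))
E
python3 fit3.py
```

```text
['w3'] [0.6464, -0.182, 0.0645, -0.1555, 0.036] rms mm 0.44
['side1'] [0.658, -0.1637, 0.0607, -0.1517, 0.0386] rms mm 0.76
['top1'] [0.6614, -0.1974, 0.0187, -0.1632, 0.0385] rms mm 0.77
['side1', 'top1'] [0.647, -0.1839, 0.0739, -0.1584, 0.0323] rms mm 1.25
['w3', 'side1', 'top1'] [0.6471, -0.1823, 0.0735, -0.1553, 0.032] rms mm 1.44
```

```bash
cat >> fit3.py <<'E'
print("fixed z")
for z in (.070,.074):
  for cams in [["w3"],["side1"],["top1"]]:
    r=least_squares(lambda q:res(np.r_[q[:2],z,q[2:]],cams),[.65,-.19,-.155,.035],loss="soft_l1")
    print(z,cams,r.x.round(4).tolist(),"rms mm",np.sqrt(np.mean(r.fun**2)).round(2))
E
python3 fit3.py | sed -n '/fixed/,$p'
```

```text
fixed z
0.07 ['w3'] [0.6467, -0.181, -0.1542, 0.0333] rms mm 0.63
0.07 ['side1'] [0.6502, -0.1778, -0.1552, 0.0342] rms mm 1.0
0.07 ['top1'] [0.6481, -0.1851, -0.1588, 0.0328] rms mm 1.19
0.074 ['w3'] [0.6469, -0.1803, -0.153, 0.0314] rms mm 0.89
0.074 ['side1'] [0.6468, -0.1838, -0.1565, 0.0325] rms mm 1.22
0.074 ['top1'] [0.6471, -0.1842, -0.1585, 0.0324] rms mm 1.25
```

```bash
python3 - <<'E'
from h import *
need([.405,.245,.33],-.38)
E
```

```text
twist units 1.87
now [ 0.567  -0.2087  0.3628] yaw -0.1556 tilt [ 1.e-04 -1.e-04 -1.e+00] d [-0.162   0.4537 -0.0328] dp units(after twist) [-1.594 -1.806  0.164]
```

>>> step_arm(
  moves=[
    {"dp":[0,0,0],"twist":0.94,"hand":1},
    {"dp":[0,0,0],"twist":0.93,"hand":1},
    {"dp":[-0.16,-0.18,0.01],"hand":1,"twist":0},
    {"dp":[-0.16,-0.18,0.02],"hand":1,"twist":0},
    {"dp":[-0.16,-0.18,0.02],"hand":1,"twist":0},
    {"dp":[-0.16,-0.18,0.02],"hand":1,"twist":0},
    {"dp":[-0.16,-0.18,0.02],"hand":1,"twist":0},
    {"dp":[-0.16,-0.18,0.02],"hand":1,"twist":0},
    {"dp":[-0.16,-0.18,0.02],"hand":1,"twist":0},
    {"dp":[-0.16,-0.18,0.02],"hand":1,"twist":0},
    {"dp":[-0.16,-0.18,0.01],"hand":1,"twist":0},
    {"dp":[-0.15,-0.18,0],"hand":1,"twist":0},
    {"dp":[0,0,0],"hand":1,"twist":0},
    {"dp":[0,0,0],"hand":1,"twist":0},
    {"dp":[0,0,0],"hand":1,"twist":0},
  ],
)

```text
time: 4.65
ee_pos: [0.4056, 0.2426, 0.3307]
orientation: [0.0, 0.982, -0.19, 0.0]
ft_force: [-1.5, -1.5, 0.3]
width: 0.0929
```

```bash
python3 - <<'E'
from h import *
cam("wrist","w4");print(manip.get_obs()["ee_pos"],np.load("pics/w4.npz")["ee"])
E
```

```text
[0.40559975 0.2427023  0.33076351] [0.4055914  0.24264962 0.33072785]
```

View pics/w4.png

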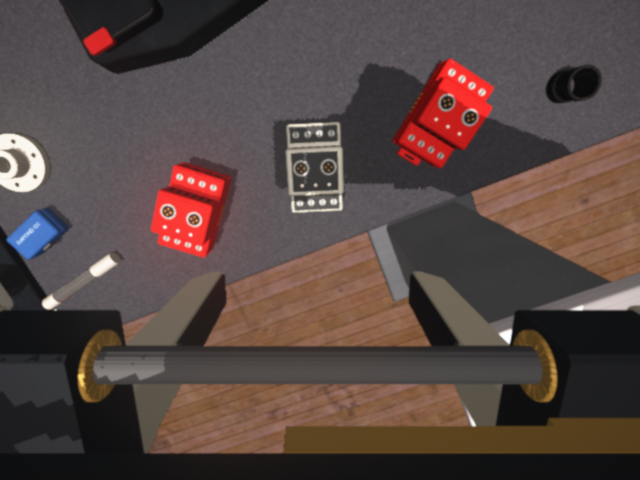

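```bash
python3 - <<'E'
from h import *
crop("w4",270,360,112,222,"w4a")
E
```

```text
w4a scale 5.454545454545454
```

View pics/w4a.png

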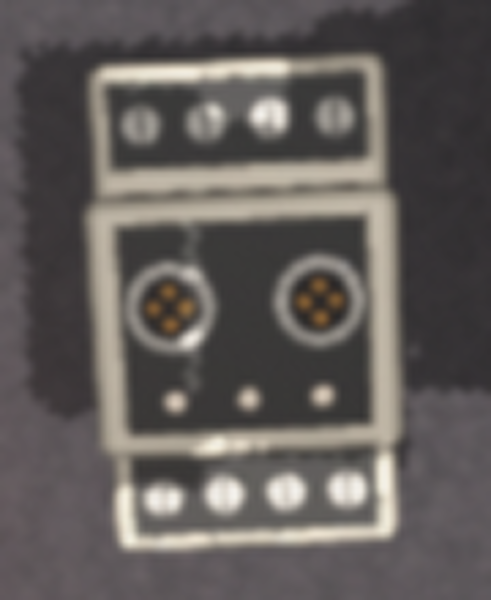

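```bash
python3 - <<'E'
from h import *
K,W=load("w4");s=5.4545
U=lambda p:np.array([(p[0]+.5)/s-.5+270,(p[1]+.5)/s-.5+112])
pts=[((22.5,27,70),(88,210)),((22.5,-27,70),(395,192)),((-22.5,-27,70),(402,442)),((-22.5,27,70),(106,455)),((45,27,44),(90,72)),((45,-27,44),(380,58)),((-45,-27,44),(395,537)),((-45,27,44),(122,548))]
def f(q): 
    M=R.from_euler('z',q[2]).as_matrix();return np.concatenate([proj(K,W,np.r_[q[:2],0]+M@np.array(p)/1e3)[0]-U(c) for p,c in pts])
r=least_squares(f,[.45,.22,-.38]);print(r.x.round(4),f(r.x).round(1))
x,y,a=r.x
for d in(0,.012): print([x+d*np.cos(a),y+d*np.sin(a)])
need([x+.012*np.cos(a),y+.012*np.sin(a),.122],a)
E
```

```text
[ 0.4436  0.2321 -0.3332] [-0.9 -1.3  0.5 -0.8  0.6  1.1 -0.8  1.4 -0.6 -0.6  0.9 -0.8  0.7  0.6
 -0.3  0.9]
[np.float64(0.4435528748917777), np.float64(0.23209417184509776)]
[np.float64(0.45489284065352437), np.float64(0.2281692289764163)]
twist units -0.41
now [0.4056 0.2427 0.3308] yaw -0.3819 tilt [ 1.e-04 -3.e-04 -1.e+00] d [ 0.0493 -0.0145 -0.2088] dp units(after twist) [ 0.257 -0.012  1.044]
```

```bash
python3 - <<'E'
from h import *
need([.462,.2253,.14],-.333)
E
```

```text
twist units -0.41
now [0.4056 0.2427 0.3308] yaw -0.3819 tilt [ 1.e-04 -3.e-04 -1.e+00] d [ 0.0564 -0.0174 -0.1908] dp units(after twist) [ 0.295 -0.01   0.954]
```

>>> step_arm(
  moves=[
    {"dp":[0,0,0],"twist":-0.41,"hand":1},
    {"dp":[0.15,-0.005,0],"hand":1,"twist":0},
    {"dp":[0.145,-0.005,0],"hand":1,"twist":0},
    {"dp":[0,0,0.25],"hand":1,"twist":0},
    {"dp":[0,0,0.25],"hand":1,"twist":0},
    {"dp":[0,0,0.25],"hand":1,"twist":0},
    {"dp":[0,0,0.2],"hand":1,"twist":0},
    {"dp":[0,0,0],"hand":1,"twist":0},
    {"dp":[0,0,0],"hand":1,"twist":0},
    {"dp":[0,0,0],"hand":1,"twist":0},
  ],
)

```text
time: 5.95
ee_pos: [0.4623, 0.2269, 0.1425]
orientation: [-0.001, 0.986, -0.165, 0.001]
ft_force: [-0.3, -0.3, -0.4]
width: 0.0931
```

```bash
python3 - <<'E'
from h import *
cam("wrist","w5");cam("side","side5");need([.462,.2253,.14],-.333)
crop("side5",230,310,190,280,"s5")
E
```

```text
twist units 0.02
now [0.4621 0.227  0.1422] yaw -0.3301 tilt [ 0.0022  0.0013 -1.    ] d [-0.0001 -0.0017 -0.0022] dp units(after twist) [0.002 0.008 0.011]
s5 scale 6.666666666666667
```

View pics/w5.png

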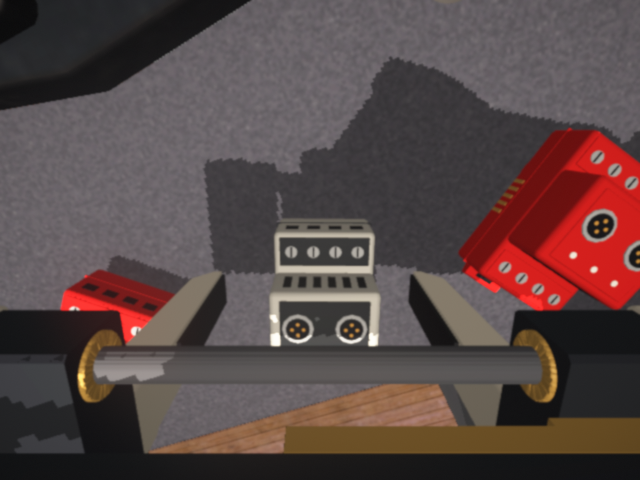

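View pics/s5.png

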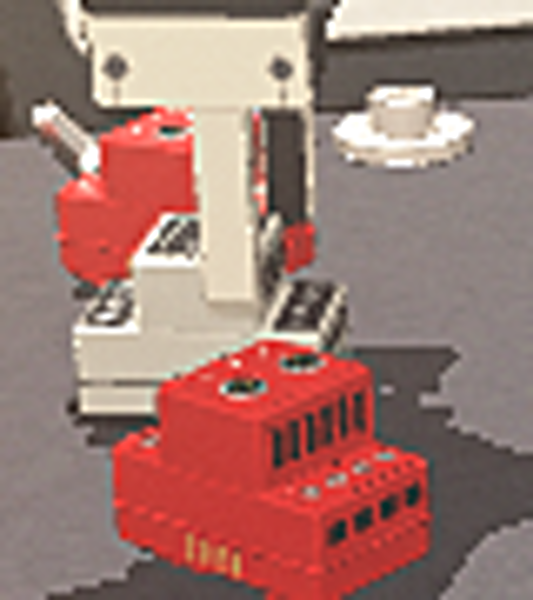

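>>> step_arm(
  moves=[
    {"dp":[0,0.014,0.01],"hand":0.35,"twist":0},
    {"dp":[0,0,0],"hand":-0.2,"twist":0},
    {"dp":[0,0,0],"hand":-0.2,"twist":0},
    {"dp":[0,0,0],"hand":-0.2,"twist":0},
    {"dp":[0,0,0],"hand":-0.2,"twist":0},
    {"dp":[0,0,0],"hand":-0.2,"twist":0},
  ],
  force=4,
)

```text
time: 6.8
ee_pos: [0.4606, 0.2242, 0.1387]
orientation: [0.0, 0.986, -0.164, -0.0]
ft_force: [-0.4, 0.7, 0.9]
width: 0.0539
```

>>> step_arm(
  moves=[
    {"dp":[0,0,-0.03],"hand":-0.2,"twist":0},
    {"dp":[0,0,-0.03],"hand":-0.2,"twist":0},
    {"dp":[0,0,-0.03],"hand":-0.2,"twist":0},
    {"dp":[0,0,0],"hand":-0.2,"twist":0},
    {"dp":[0,0,0],"hand":-0.2,"twist":0},
  ],
  force=4,
)

```text
time: 7.42
ee_pos: [0.4606, 0.2241, 0.1568]
orientation: [-0.0, 0.986, -0.164, 0.0]
ft_force: [-0.1, 0.1, -2.3]
width: 0.0539
```

```bash
python3 - <<'E'
from h import *
cam("wrist","w6");cam("side","side6");need([.462,.2253,.14],-.333)
crop("side6",230,310,190,280,"s6")
E
```

```text
twist units 0.03
now [0.4606 0.2241 0.1566] yaw -0.3298 tilt [-2.e-04 -1.e-04 -1.e+00] d [ 0.0014  0.0012 -0.0166] dp units(after twist) [ 0.005 -0.008  0.083]
s6 scale 6.666666666666667
```

View pics/w6.png

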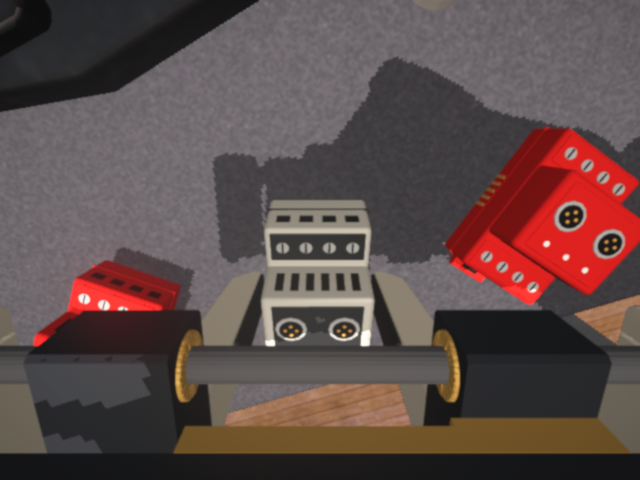

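View pics/s6.png

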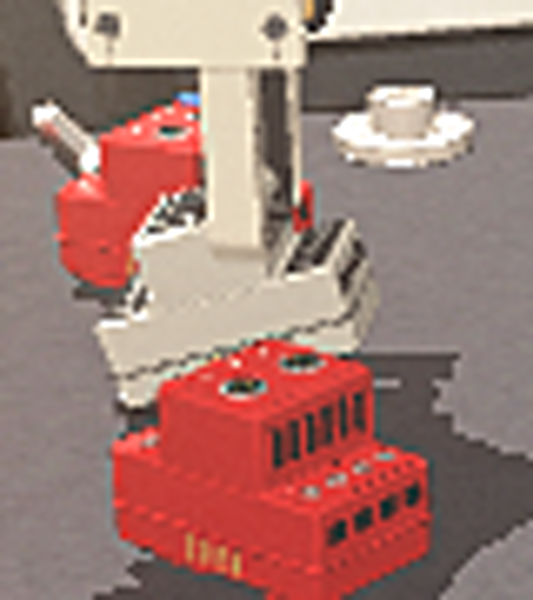

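```bash
python3 - <<'E'
from h import *
crop("w6",255,385,190,350,"w6a");crop("side6",235,300,210,260,"s6a")
E
```

```text
w6a scale 3.75
s6a scale 12.0
```

View pics/w6a.png

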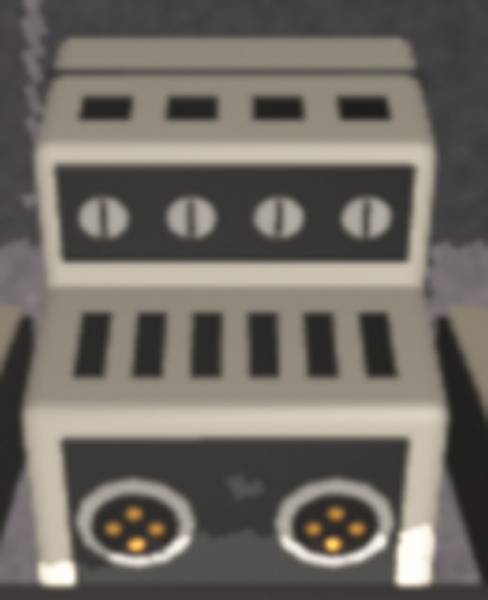

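View pics/s6a.png

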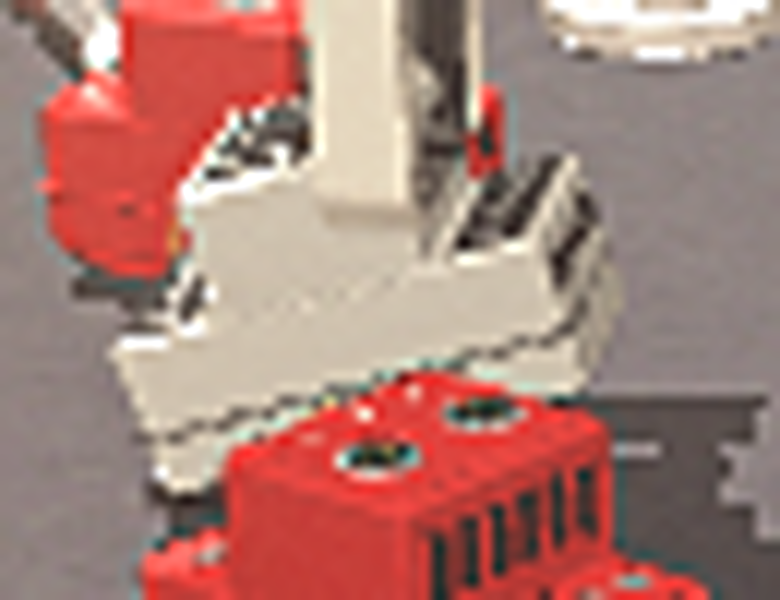

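```bash
cat > fitmod.py <<'E'
from h import *
def U(p,s,o): return np.array([(p[0]+.5)/s-.5+o[0],(p[1]+.5)/s-.5+o[1]])
def modR(ps,e): return R.from_euler('z',ps).as_matrix()@R.from_euler('y',-e).as_matrix()
def fitmod(obs,ps,x0,fixe=None):
    # obs: list of (cam, weight, p(mm), uv)
    C={n:load(n) for n in {o[0] for o in obs}}
    def f(q):
        M=modR(ps,q[3]);return np.concatenate([(proj(*C[n],q[:3]+M@np.array(p)/1e3)[0]-uv)*w for n,w,p,uv in obs])
    r=least_squares(f,x0,loss="soft_l1",x_scale=[.01,.01,.01,.1]);return r.x,f(r.x)
E
python3 - <<'E'
from fitmod import *
s=3.75;O=(255,190)
ow=[("w6",1,p,U(c,s,O)) for p,c in [((45,27,10),(58,38)),((45,-27,10),(408,38)),((45,27,44),(37,143)),((45,-27,44),(435,143)),((22.5,27,70),(26,410)),((22.5,-27,70),(447,408))]]
os_=[("side6",2,p,U(c,12,(235,210))) for p,c in [((-45,-27,44),(112,345)),((-45,-27,10),(160,490)),((45,-27,44),(540,240)),((45,-27,10),(580,392)),((-22.5,-27,70),(185,208))]]
ee=np.load("pics/w6.npz")["ee"]
for o in (ow,os_,ow+os_):
    x,f=fitmod(o,-.33,[.44,.23,.02,.3]);M=modR(-.33,x[3])
    g=ee-[0,0,.065]; tip=ee-[0,0,.084]
    print(x.round(4),np.rad2deg(x[3]).round(1),np.abs(f).max().round(1),"grasp pt in module",(M.T@(g-x[:3])*1e3).round(1),"tip",(M.T@(tip-x[:3])*1e3).round(1))
    print(" tail corner z",(x[:3]+M@[-.045,0,.010])[2].round(4))
E
```

```text
[0.4588 0.2268 0.0104 0.2671] 15.3 1.5 grasp pt in module [24.  -2.  77.7] tip [19.  -2.  59.4]
 tail corner z 0.0082
[0.4629 0.2564 0.0016 0.2612] 15.0 1.4 grasp pt in module [ 31.3 -31.3  85. ] tip [ 26.4 -31.3  66.6]
 tail corner z -0.0004
[0.4592 0.2269 0.0125 0.2595] 14.9 2.6 grasp pt in module [22.5 -2.1 76. ] tip [17.6 -2.1 57.6]
 tail corner z 0.0107
```

>>> step_arm(
  moves=[
    {"dp":[0,0,-0.02],"hand":-0.2,"twist":0},
    {"dp":[0,0,-0.02],"hand":-0.2,"twist":0},
    {"dp":[0,0,-0.015],"hand":-0.2,"twist":0},
    {"dp":[0,0,0],"hand":-0.2,"twist":0},
    {"dp":[0,0,0],"hand":-0.2,"twist":0},
  ],
  force=4,
)

```text
time: 8.15
ee_pos: [0.4606, 0.2241, 0.1677]
orientation: [-0.0, 0.986, -0.164, -0.0]
ft_force: [-0.7, -0.5, -1.9]
width: 0.054
```

```bash
python3 - <<'E'
from h import *
cam("wrist","w7");cam("side","side7");need([.462,.2253,.14],-.333)
crop("w7",255,385,190,350,"w7a");crop("side7",235,300,205,255,"s7a")
E
```

```text
twist units 0.03
now [0.4606 0.2241 0.1676] yaw -0.3298 tilt [-1.e-04 -1.e-04 -1.e+00] d [ 0.0014  0.0012 -0.0276] dp units(after twist) [ 0.005 -0.008  0.138]
w7a scale 3.75
s7a scale 12.0
```

View pics/w7a.png

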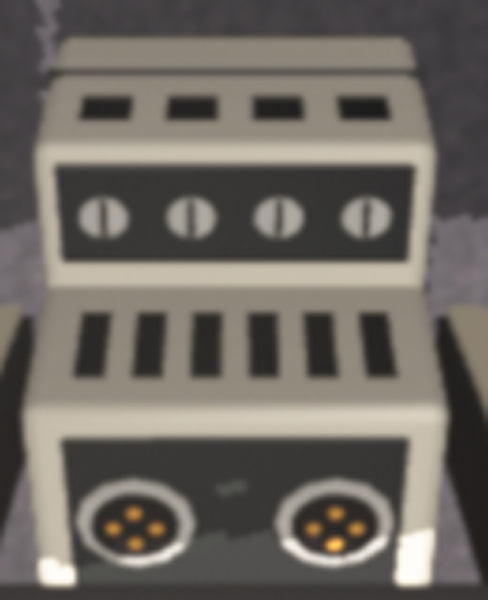

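View pics/s7a.png

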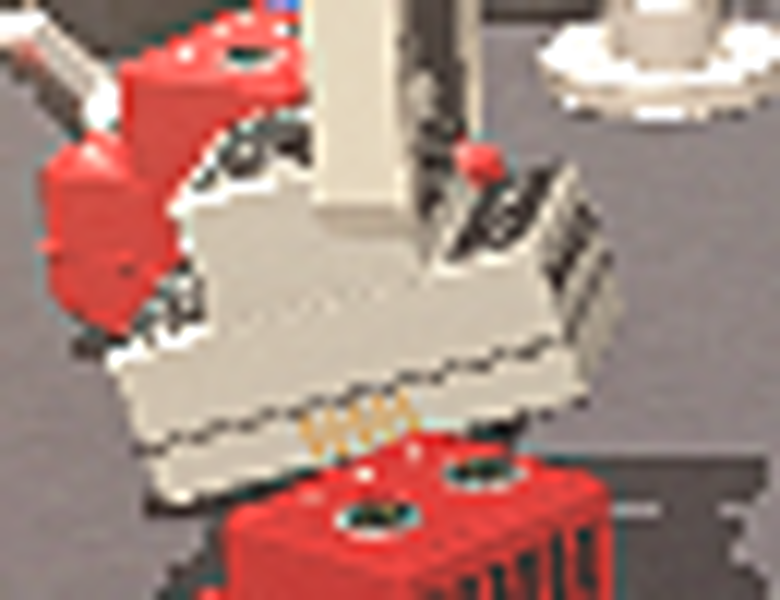

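>>> step_arm(
  moves=[
    {"dp":[0,0,0],"hand":-0.2,"twist":0},
    {"dp":[0,0,0],"hand":-0.2,"twist":0},
    {"dp":[0,0,0],"hand":-0.2,"twist":0},
  ],
  force=3,
)

```text
time: 8.62
ee_pos: [0.4606, 0.2242, 0.1677]
orientation: [0.0, 0.986, -0.164, -0.0]
ft_force: [-0.8, -0.5, -1.7]
width: 0.0541
```

```bash
python3 - <<'E'
from h import *
cam("wrist","w8");
crop("w8",255,385,190,350,"w8a")
E
```

```text
w8a scale 3.75
```

View pics/w8a.png

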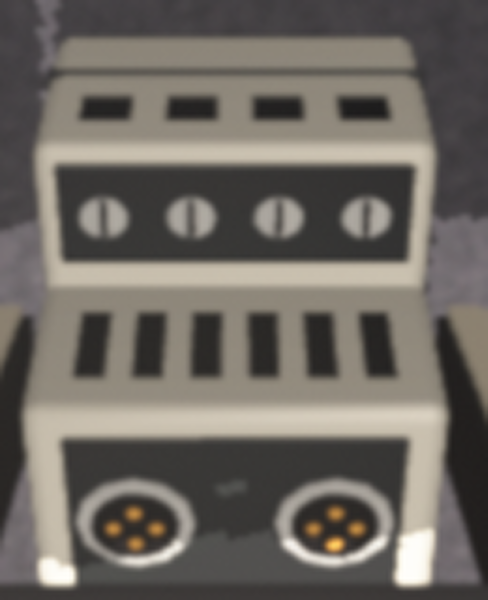

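>>> step_arm(
  moves=[
    {"dp":[0,0,-0.2],"hand":-0.2,"twist":0},
    {"dp":[0,0,-0.1],"hand":-0.2,"twist":0},
    {"dp":[0,0,-0.03],"hand":-0.2,"twist":0},
    {"dp":[0,0,0],"hand":-0.2,"twist":0},
    {"dp":[0,0,0],"hand":-0.2,"twist":0},
  ],
  force=3.5,
)

```text
time: 9.3
ee_pos: [0.4602, 0.224, 0.2328]
orientation: [0.0, 0.986, -0.164, -0.001]
ft_force: [0.6, -0.6, -2.9]
width: 0.0541
```

```bash
python3 - <<'E'
from h import *
cam("wrist","w9");
crop("w9",255,385,190,350,"w9a")
E
```

```text
w9a scale 3.75
```

View pics/w9a.png

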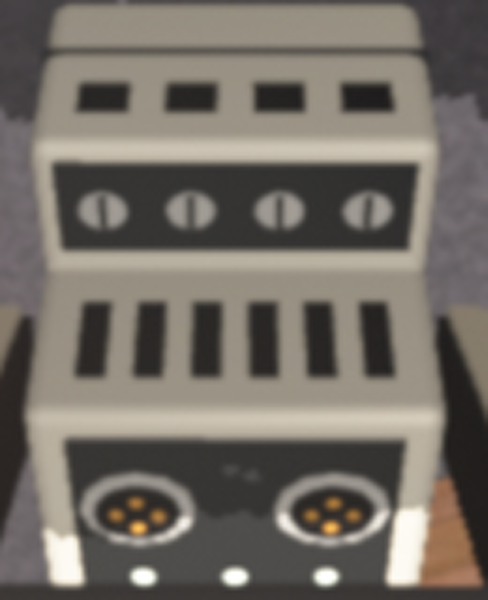

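```bash
python3 - <<'E'
from fitmod import *
s=3.75;O=(255,190)
cam("side","side9");crop("side9",230,310,160,230,"s9a")
for nm,pp in [("w6",[(58,38),(408,38),(37,143),(435,143),(26,410),(447,408)]),("w9",[(52,4),(418,4),(35,140),(437,140),(28,412),(442,411)])]:
    ow=[(nm,1,p,U(c,s,O)) for p,c in zip([(45,27,10),(45,-27,10),(45,27,44),(45,-27,44),(22.5,27,70),(22.5,-27,70)],pp)]
    ee=np.load(f"pics/{nm}.npz")["ee"]
    x,f=fitmod(ow,-.33,np.r_[ee-[.0,0,.145],.3]);M=modR(-.33,x[3])
    tip=ee-[0,0,.084]
    print(x.round(4),np.rad2deg(x[3]).round(1),np.abs(f).max().round(1),"tip",(M.T@(tip-x[:3])*1e3).round(1))
E
```

```text
s9a scale 8.571428571428571
[0.4588 0.2268 0.0104 0.2671] 15.3 1.5 tip [19.  -2.  59.4]
[0.4674 0.2235 0.0849 0.4166] 23.9 1.5 tip [19.5 -1.8 61.3]
```

View pics/s9a.png

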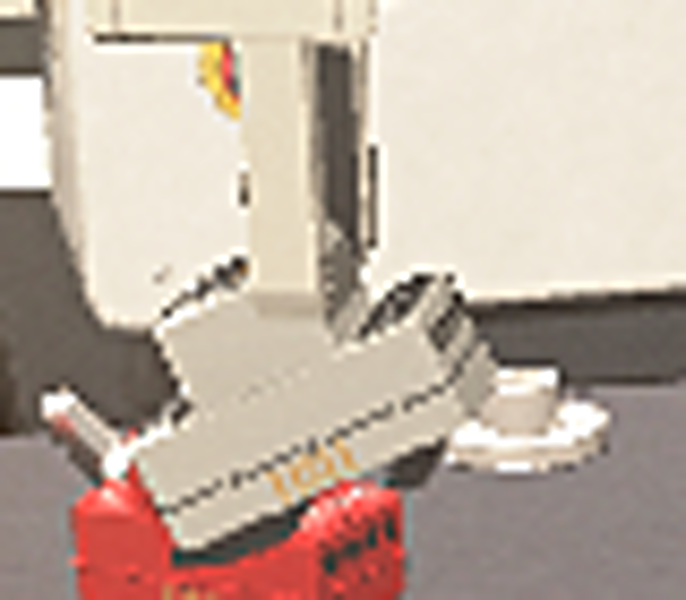

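```bash
python3 - <<'E'
from fitmod import *
s=3.75;O=(255,190)
pp=[(52,4),(418,4),(35,140),(437,140),(28,412),(442,411)]
ow=[("w9",.6,p,U(c,s,O)) for p,c in zip([(45,27,10),(45,-27,10),(45,27,44),(45,-27,44),(22.5,27,70),(22.5,-27,70)],pp)]
os_=[("side9",1.6,p,U(c,8.5714,(230,160))) for p,c in [((-45,-27,44),(135,455)),((-45,-27,10),(183,562)),((45,-27,44),(432,345)),((45,-27,10),(470,430)),((-22.5,-27,70),(157,325))]]
ee=np.load("pics/w9.npz")["ee"];ps=-.33
for o in (ow,ow+os_):
    x,f=fitmod(o,ps,np.r_[ee-[0,0,.145],.4]);M=modR(ps,x[3]);d=x[:3]-ee
    print(x.round(4),np.rad2deg(x[3]).round(1),"fwd,left,up",np.round([d[0]*np.cos(ps)+d[1]*np.sin(ps),-d[0]*np.sin(ps)+d[1]*np.cos(ps),d[2]],4),"tip",(M.T@(ee-[0,0,.084]-x[:3])*1e3).round(1));print(f.round(1))
E
```

```text
[0.4674 0.2235 0.0851 0.4152] 23.8 fwd,left,up [ 0.007   0.0018 -0.1477] tip [19.3 -1.8 61.1]
[ 0.9 -0.2 -0.8 -0.1 -0.6  0.7  0.4  0.7 -0.5 -0.6  0.6 -0.4]
[0.4689 0.2231 0.0864 0.4286] 24.6 fwd,left,up [ 0.0085  0.0019 -0.1465] tip [18.2 -1.9 60.3]
[ 0.5 -1.1 -0.6 -1.  -1.   0.3  0.6  0.4 -0.9 -0.5  0.7 -0.3 -2.5 -0.6
 -0.4 -0.1 -3.  -4.3  0.6  0.9 -1.6  1.7]
```

>>> step_arm(
  moves=[
    {"dp":[0,0,0.12],"hand":-0.2,"twist":0},
    {"dp":[0,0,0.12],"hand":-0.2,"twist":0},
    {"dp":[0,0,0.07],"hand":-0.2,"twist":0},
    {"dp":[0,0,0.03],"hand":-0.2,"twist":0},
    {"dp":[0,0,0.02],"hand":-0.2,"twist":0},
    {"dp":[0,0,0],"hand":-0.2,"twist":0},
    {"dp":[0,0,0],"hand":-0.2,"twist":0},
  ],
  force=5,
)

```text
time: 10.28
ee_pos: [0.4608, 0.2242, 0.1622]
orientation: [-0.0, 0.986, -0.164, 0.0]
ft_force: [0.7, -0.7, -2.6]
width: 0.0537
```

```bash
python3 - <<'E'
from h import *
cam("wrist","w10");need([.462,.2253,.14]);
crop("w10",255,385,190,350,"w10a")
E
```

```text
now [0.4608 0.2242 0.1622] yaw -0.3299 tilt [ 7.e-04  4.e-04 -1.e+00] d [ 0.0012  0.0011 -0.0222] dp units(after twist) [ 0.004 -0.007  0.111]
w10a scale 3.75
```

View pics/w10a.png

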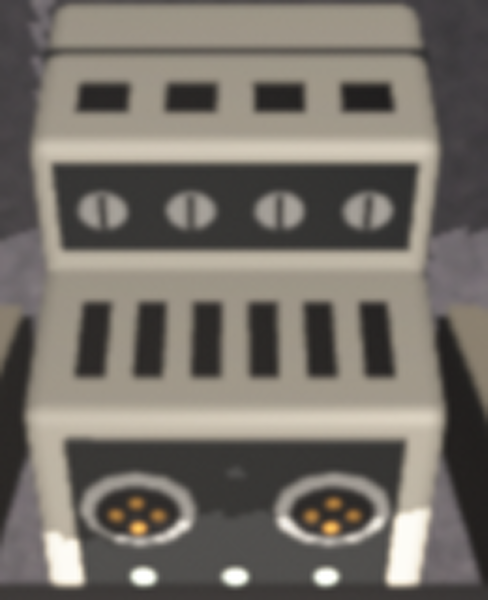

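>>> step_arm(
  moves=[
    {"dp":[0,0,0.02],"hand":-0.2,"twist":0},
    {"dp":[0,0,0.02],"hand":-0.2,"twist":0},
    {"dp":[0,0,0.02],"hand":-0.2,"twist":0},
    {"dp":[0,0,0],"hand":-0.2,"twist":0},
    {"dp":[0,0,0],"hand":-0.2,"twist":0},
  ],
  force=5,
)

```text
time: 10.95
ee_pos: [0.4602, 0.2241, 0.1494]
orientation: [0.0, 0.986, -0.164, -0.0]
ft_force: [0.3, 0.0, -2.1]
width: 0.0543
```

```bash
python3 - <<'E'
from h import *
cam("wrist","w11");need([.462,.2253,.14]);
crop("w11",255,385,190,350,"w11a")
E
```

```text
now [0.4602 0.2241 0.1495] yaw -0.3296 tilt [-1.e-03 -4.e-04 -1.e+00] d [ 0.0018  0.0012 -0.0095] dp units(after twist) [ 0.007 -0.009  0.047]
w11a scale 3.75
```

View pics/w11a.png

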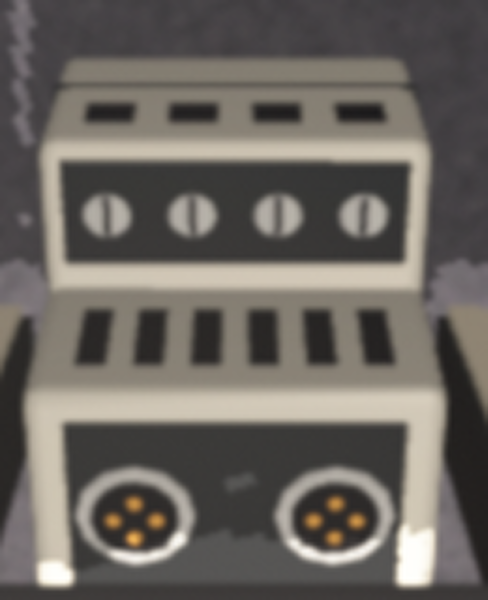

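```bash
cat >> fitmod.py <<'E'
def inhand(nm,pp,s,O,ps):
    ow=[(nm,1,p,U(c,s,O)) for p,c in zip([(45,27,10),(45,-27,10),(45,27,44),(45,-27,44),(22.5,27,70),(22.5,-27,70)],pp)]
    ee=np.load(f"pics/{nm}.npz")["ee"]
    x,f=fitmod(ow,ps,np.r_[ee-[0,0,.145],.3]);M=modR(ps,x[3]);d=x[:3]-ee
    print(x.round(4),"e",np.rad2deg(x[3]).round(1),"res",f.round(1).tolist(),"fwd,left,up",np.round([d[0]*np.cos(ps)+d[1]*np.sin(ps),-d[0]*np.sin(ps)+d[1]*np.cos(ps),d[2]],4),"tip",(M.T@(ee-[0,0,.084]-x[:3])*1e3).round(1))
    return x
E
python3 - <<'E'
from fitmod import *
inhand("w11",[(63,58),(405,58),(40,140),(430,140),(27,393),(445,390)],3.75,(255,190),-.33)
E
```

```text
[0.4523 0.2288 0.0026 0.1573] e 9.0 res [1.1, -0.4, -0.5, -0.3, -0.2, 1.0, 0.3, 1.1, -1.1, -1.1, 0.5, -0.1] fwd,left,up [-0.009   0.0019 -0.1469] tip [18.8 -1.9 60.7]
```

>>> step_arm(
  moves=[
    {"dp":[0,0,-0.03],"hand":-0.2,"twist":0},
    {"dp":[0,0,-0.06],"hand":-0.2,"twist":0},
    {"dp":[0,0,-0.12],"hand":-0.2,"twist":0},
    {"dp":[0,0,-0.08],"hand":-0.2,"twist":0},
    {"dp":[0,0,-0.04],"hand":-0.2,"twist":0},
    {"dp":[0,0,0],"hand":-0.2,"twist":0},
    {"dp":[0,0,0],"hand":-0.2,"twist":0},
  ],
  force=3.5,
)

```text
time: 11.88
ee_pos: [0.4604, 0.224, 0.2154]
orientation: [0.0, 0.986, -0.164, -0.0]
ft_force: [-0.2, 0.2, -2.9]
width: 0.0541
```

```bash
python3 - <<'E'
from h import *
cam("wrist","w12");need([.462,.2253,.14]);
crop("w12",255,385,190,350,"w12a")
E
```

```text
now [0.4604 0.224  0.2152] yaw -0.3297 tilt [-9.e-04 -5.e-04 -1.e+00] d [ 0.0016  0.0013 -0.0752] dp units(after twist) [ 0.006 -0.009  0.376]
w12a scale 3.75
```

View pics/w12a.png

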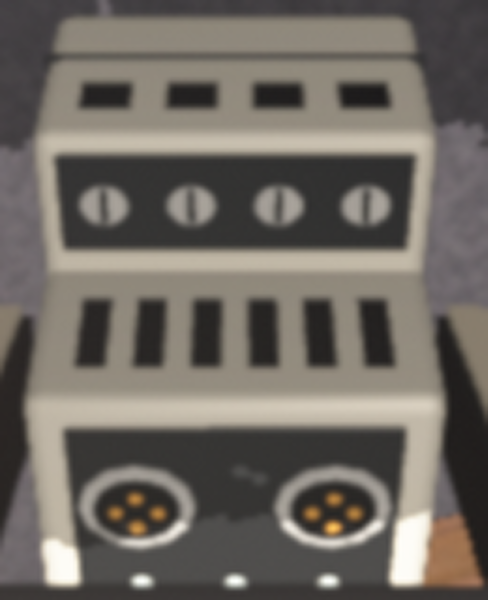

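```bash
python3 - <<'E'
from fitmod import *
inhand("w12",[(56,18),(414,18),(37,133),(434,132),(28,398),(443,397)],3.75,(255,190),-.33)
E
```

```text
[0.4626 0.2253 0.0669 0.3194] e 18.3 res [1.6, -0.3, -1.3, -0.2, -0.5, 1.0, 0.5, 1.4, -0.9, -0.8, 0.8, -0.4] fwd,left,up [ 0.0017  0.0019 -0.1485] tip [18.7 -1.9 61.8]
```

```bash
cat > plan.py <<'E'
from fitmod import *
RO=np.array([.647,-.1828,.074]);PS=-.156;YN=.032
def tcp_for(rx,rz,yc,e,off):  # rail coords(mm) of module point (18,0,10)
    Mr=railR(PS);M=modR(PS,e)
    org=RO+Mr@(np.array([rx,yc,rz])/1e3)-M@np.array([.018,0,.010])
    h=np.array([np.cos(PS),np.sin(PS),0]);l=np.array([-np.sin(PS),np.cos(PS),0])
    return org-h*off[0]-l*off[1]-np.array([0,0,off[2]])
if __name__=="__main__":
    off=(.0017,0,-.1485);e=np.deg2rad(18.3)
    K,W=load("top1")
    for z in (.2,.3): print("display edge",onz(K,W,(325,165),z).round(3),onz(K,W,(368,150),z).round(3),onz(K,W,(300,170),z).round(3))
    for nm,rx,rz in [("hover",26,25),("pre",24.5,1),("hook",17.5,1)]: print(nm,tcp_for(rx,rz,-22,e,off).round(4))
    need(tcp_for(26,25,-22,e,off),PS)
E
python3 plan.py
```

```text
display edge [0.654 0.054 0.2  ] [ 0.689 -0.043  0.2  ] [0.643 0.11  0.2  ]
display edge [0.624 0.054 0.3  ] [ 0.656 -0.035  0.3  ] [0.613 0.106 0.3  ]
hover [ 0.635  -0.2032  0.2427]
pre [ 0.6474 -0.2051  0.2222]
hook [ 0.6417 -0.2042  0.2182]
twist units -1.45
now [0.4604 0.224  0.2152] yaw -0.3297 tilt [-9.e-04 -5.e-04 -1.e+00] d [ 0.1746 -0.4272  0.0275] dp units(after twist) [ 1.194  1.974 -0.138]
```

>>> step_arm(
  moves=[
    {"dp":[0,0,0],"hand":-0.2,"twist":0},
    {"dp":[0,0,-0.1],"hand":-0.2,"twist":-0.7},
    {"dp":[0,0,-0.15],"hand":-0.2,"twist":-0.75},
    {"dp":[0.04,0.12,-0.15],"hand":-0.2,"twist":0},
    {"dp":[0.07,0.2,0],"hand":-0.2,"twist":0},
    {"dp":[0.07,0.2,0],"hand":-0.2,"twist":0},
    {"dp":[0.07,0.2,0],"hand":-0.2,"twist":0},
    {"dp":[0.07,0.2,0],"hand":-0.2,"twist":0},
    {"dp":[0.07,0.2,0],"hand":-0.2,"twist":0},
    {"dp":[0.07,0.2,0],"hand":-0.2,"twist":0},
    {"dp":[0.07,0.2,0],"hand":-0.2,"twist":0},
    {"dp":[0.07,0.2,0],"hand":-0.2,"twist":0},
    {"dp":[0.07,0.16,0],"hand":-0.2,"twist":0},
    {"dp":[0.1,0.08,0],"hand":-0.2,"twist":0},
    {"dp":[0.16,0,0],"hand":-0.2,"twist":0},
    {"dp":[0.14,0,0],"hand":-0.2,"twist":0},
    {"dp":[0.1,0,0],"hand":-0.2,"twist":0},
    {"dp":[0,0,0],"hand":-0.2,"twist":0},
    {"dp":[0,0,0],"hand":-0.2,"twist":0},
  ],
  force=20,
)

```text
time: 14.3
ee_pos: [0.63, -0.1993, 0.295]
orientation: [-0.0, 0.997, -0.078, -0.001]
ft_force: [0.1, 0.6, -3.3]
width: 0.0536
```

```bash
python3 - <<'E'
from plan import *
cam("wrist","w13");cam("side","side13");off=(.0017,0,-.1485);e=np.deg2rad(18.3)
need(tcp_for(26,25,-22,e,off),PS)
crop("side13",330,510,190,340,"s13")
E
```

```text
twist units -0.0
now [ 0.6301 -0.1994  0.2955] yaw -0.156 tilt [-1.e-03  1.e-04 -1.e+00] d [ 0.0049 -0.0038 -0.0528] dp units(after twist) [0.027 0.015 0.264]
s13 scale 4.0
```

View pics/w13.png

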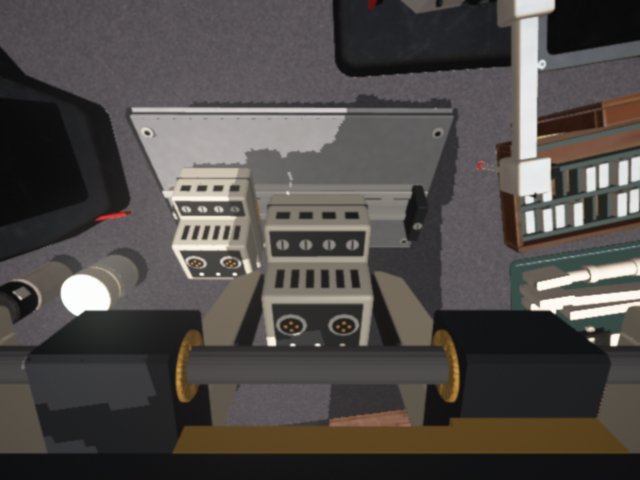

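View pics/s13.png

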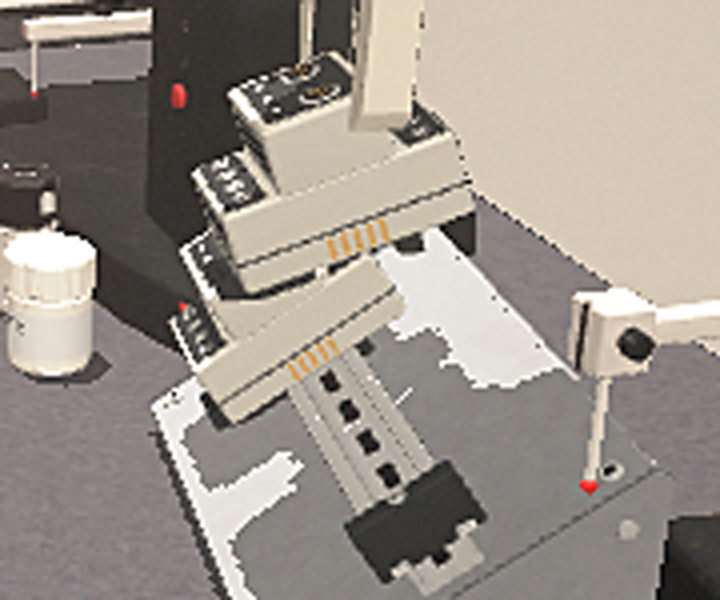

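>>> step_arm(
  moves=[
    {"dp":[0.027,0.015,0.06],"hand":-0.2,"twist":0},
    {"dp":[0,0,0.12],"hand":-0.2,"twist":0},
    {"dp":[0,0,0.08],"hand":-0.2,"twist":0},
    {"dp":[0,0,0],"hand":-0.2,"twist":0},
    {"dp":[0,0,0],"hand":-0.2,"twist":0},
  ],
  force=20,
)

```text
time: 15.02
ee_pos: [0.6361, -0.2033, 0.2441]
orientation: [0.0, 0.997, -0.078, 0.0]
ft_force: [0.6, 0.3, -2.2]
width: 0.0542
```

```bash
python3 - <<'E'
from plan import *
cam("wrist","w14");cam("side","side14");off=(.0017,0,-.1485);e=np.deg2rad(18.3)
need(tcp_for(26,25,-22,e,off),PS)
crop("side14",370,480,210,310,"s14");crop("w14",110,410,100,300,"w14a")
E
```

```text
twist units 0.0
now [ 0.6362 -0.2033  0.2445] yaw -0.1558 tilt [ 1.3e-03 -4.0e-04 -1.0e+00] d [-0.0012  0.0002 -0.0018] dp units(after twist) [-0.006  0.     0.009]
s14 scale 6.0
w14a scale 2.6666666666666665
```

View pics/w14a.png

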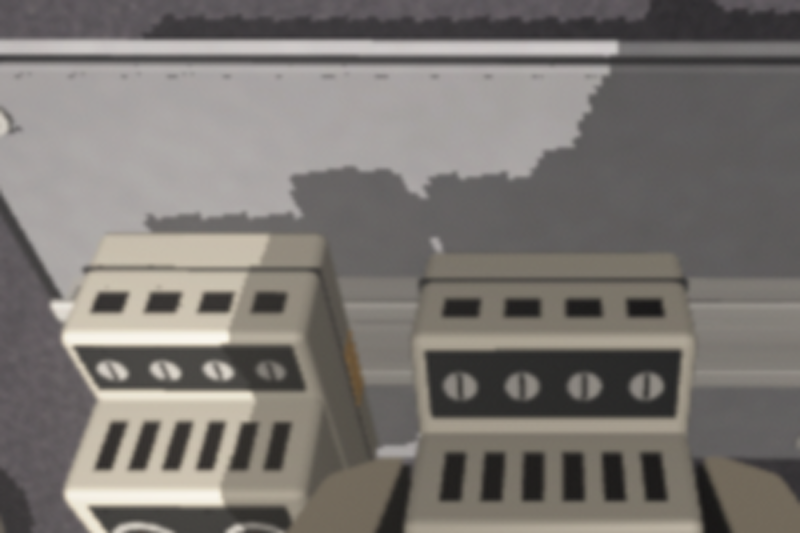

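View pics/s14.png

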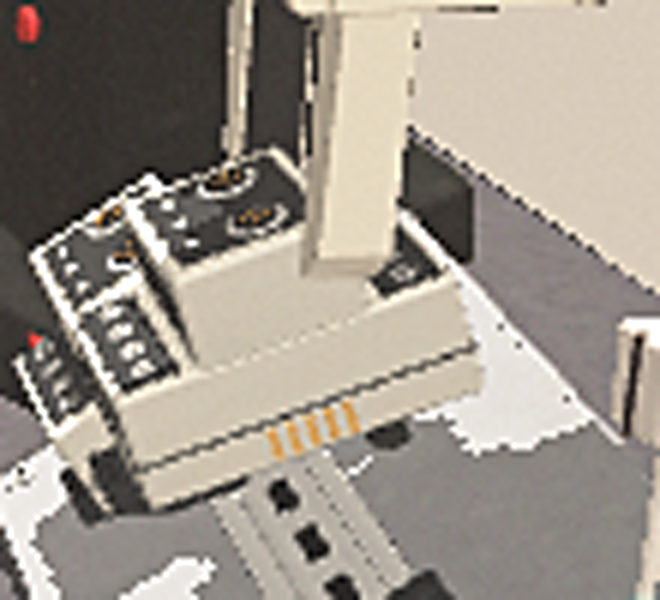

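```bash
python3 - <<'E'
from plan import *
e=np.deg2rad(18.3);ps=-.1558;ee=np.load("pics/w14.npz")["ee"]
h=np.array([np.cos(ps),np.sin(ps),0]);l=np.array([-np.sin(ps),np.cos(ps),0])
x=ee+h*.0017-np.array([0,0,.1485])
obs={(-45,-27,44):(112,405),(-45,-27,10):(150,510),(45,-27,10):(480,385),(-22.5,-27,70):(180,272),(-22.5,27,70):(130,205),(22.5,27,70):(275,150)}
K,W=load("side14")
for p,c in obs.items(): print(p,c,(((proj(K,W,x+modR(ps,e)@np.array(p)/1e3)[0]-[370,210])+.5)*6-.5).round(0))
os_=[("side14",1.3,p,U(c,6,(370,210))) for p,c in obs.items()]
q,f=fitmod(os_,ps,np.r_[x,e]);print("side only",q.round(4),np.rad2deg(q[3]),f.round(1)," assumed",x.round(4))
# with e fixed & left known
Kw=("w14");s=2.66667
ow=[("w14",.5,p,U(c,s,(110,100))) for p,c in zip([(45,27,10),(45,-27,10),(45,27,44),(45,-27,44)],[(428,254),(687,254),(414,338),(694,338)])]
q,f=fitmod(os_+ow,ps,np.r_[x,e]);print("both",q.round(4),np.rad2deg(q[3]),f.round(1));Mr=railR(PS)
lp=lambda q:(Mr.T@(q[:3]+modR(ps,q[3])@[.018,0,.010]-RO)*1e3).round(1)
print("lip in rail: both",lp(q)," assumed",lp(np.r_[x,e]))
# neighbour check in w14
P=[RO+Mr@(np.array([a,YN*1e3+27+27*s_,z])/1e3) for a,s_,z in [(45,1,34),(45,-1,34),(45,1,0),(45,-1,0),(22.5,1,60),(22.5,-1,60)]]
K,W=load("w14");print("neighbour pred in w14a",((proj(K,W,P)-[110,100])*2.6667).round(0).tolist())
print("inhand pred w14a",((proj(K,W,[x+modR(ps,e)@np.array(p)/1e3 for p in [(45,27,10),(45,-27,10),(45,27,44),(45,-27,44)]])-[110,100])*2.6667).round(0).tolist())
K,W=load("side14");print("neigh pred s14",((proj(K,W,[RO+Mr@(np.array([a,YN*1e3+27+27*s_,z])/1e3) for a,s_,z in [(-22.5,1,60),(-45,-1,0),(-45,1,34)]])-[370,210])*6).round(0).tolist())
E
```

```text
(-45, -27, 44) (112, 405) [105. 412.]
(-45, -27, 10) (150, 510) [140. 525.]
(45, -27, 10) (480, 385) [479. 408.]
(-22.5, -27, 70) (180, 272) [164. 293.]
(-22.5, 27, 70) (130, 205) [112. 211.]
(22.5, 27, 70) (275, 150) [274. 154.]
side only [ 0.6499 -0.1844  0.0895  0.3353] 19.213186236999462 [ 1.1 -1.2  0.6 -0.4 -0.1  1.1 -1.6  2.4 -1.9 -0.1  0.7 -0.6]  assumed [ 0.6378 -0.2036  0.0956]
both [ 0.6402 -0.2026  0.099   0.337 ] 19.31054168026411 [-0.2 -0.9 -0.4  0.6  1.2  1.2 -2.6  1.8 -3.1 -1.2  0.5 -2.2  0.4 -1.
 -0.9 -0.9 -0.6  0.1  1.6  0.1]
lip in rail: both [ 31.4 -20.6  27.3]  assumed [ 27.7 -22.   25.4]
neighbour pred in w14a [[61.0, 335.0], [311.0, 335.0], [107.0, 226.0], [334.0, 226.0], [63.0, 494.0], [312.0, 494.0]]
inhand pred w14a [[438.0, 253.0], [685.0, 253.0], [420.0, 338.0], [705.0, 339.0]]
neigh pred s14 [[25.0, 248.0], [111.0, 517.0], [10.0, 353.0]]
```

```bash
cat > go.py <<'E'
from plan import *
OFF=(.0035,0,-.1440);E0=np.deg2rad(18.5)
def state(off=OFF,e=E0):
    o=manip.get_obs();ps=yaw()[0];h=np.array([np.cos(ps),np.sin(ps),0]);l=np.array([-np.sin(ps),np.cos(ps),0])
    x=o["ee_pos"]+h*off[0]+l*off[1]+np.array([0,0,off[2]])
    print("t",round(o["time"],2),"lip in rail",(railR(PS).T@(x+modR(ps,e)@[.018,0,.010]-RO)*1e3).round(1),"F",o["ft_force"].round(1),"T",o["ft_torque"].round(2))
E
python3 - <<'E'
from go import *
state()
need(tcp_for(27,5,-22,E0,OFF),PS);need(tcp_for(27,0,-22,E0,OFF),PS)
E
```

```text
t 15.12 lip in rail [ 32.1 -22.   28.5] F [-0.1 -0.2 -2.2] T [ 0.04 -0.01 -0.03]
twist units 0.0
now [ 0.6362 -0.2033  0.2445] yaw -0.1558 tilt [ 1.3e-03 -4.0e-04 -1.0e+00] d [ 0.0092 -0.0015 -0.0221] dp units(after twist) [0.047 0.    0.111]
twist units 0.0
now [ 0.6362 -0.2033  0.2445] yaw -0.1558 tilt [ 1.3e-03 -4.0e-04 -1.0e+00] d [ 0.012  -0.0019 -0.0262] dp units(after twist) [0.061 0.    0.131]
```

>>> step_arm(
  moves=[
    {"dp":[0.024,0,0.04],"hand":-0.2,"twist":0},
    {"dp":[0.023,0,0.04],"hand":-0.2,"twist":0},
    {"dp":[0,0,0.03],"hand":-0.2,"twist":0},
    {"dp":[0,0,0],"hand":-0.2,"twist":0},
    {"dp":[0,0,0],"hand":-0.2,"twist":0},
  ],
  force=10,
)

```text
time: 15.75
ee_pos: [0.6451, -0.2047, 0.2217]
orientation: [0.0, 0.997, -0.078, -0.0]
ft_force: [0.8, -0.4, -1.6]
width: 0.0539
```

```bash
python3 - <<'E'
from go import *
state();cam("side","side15");cam("wrist","w15");crop("side15",370,480,215,315,"s15")
E
```

```text
t 15.75 lip in rail [ 26.3 -21.9   4.6] F [ 0.8 -0.4 -1.6] T [0.03 0.04 0.02]
s15 scale 6.0
```

View pics/s15.png

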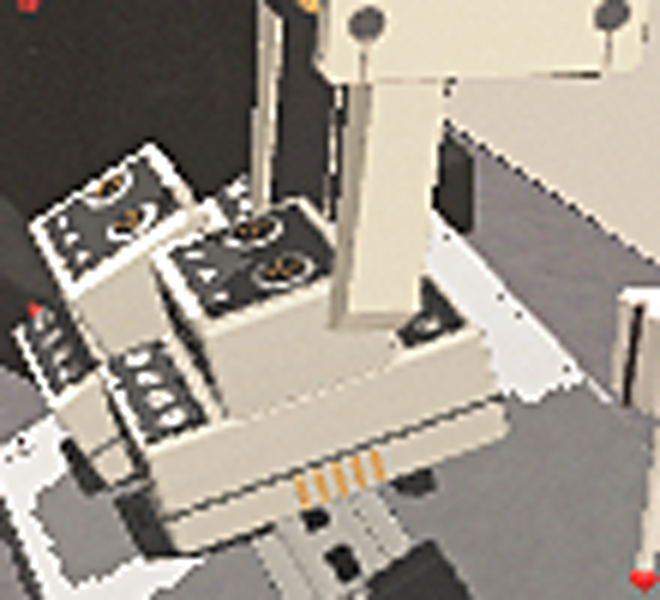

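>>> step_arm(
  moves=[
    {"dp":[0.003,0,0.004],"hand":-0.2,"twist":0},
    {"dp":[0.003,0,0.004],"hand":-0.2,"twist":0},
    {"dp":[0.003,0,0.004],"hand":-0.2,"twist":0},
    {"dp":[0,0,0],"hand":-0.2,"twist":0},
  ],
  force=10,
)

```text
time: 16.35
ee_pos: [0.6469, -0.205, 0.2192]
orientation: [0.0, 0.997, -0.078, -0.0]
ft_force: [-0.5, 0.2, -1.3]
width: 0.054
```

>>> step_arm(
  moves=[
    {"dp":[0.003,0,0.004],"hand":-0.2,"twist":0},
    {"dp":[0.003,0,0.004],"hand":-0.2,"twist":0},
    {"dp":[0,0,0],"hand":-0.2,"twist":0},
  ],
  force=10,
)

```text
time: 16.73
ee_pos: [0.6483, -0.2052, 0.218]
orientation: [0.0, 0.997, -0.078, 0.0]
ft_force: [-0.3, 0.3, 1.1]
width: 0.0536
```

```bash
python3 - <<'E'
from go import *
state();cam("side","side16");cam("wrist","w16");crop("side16",400,460,260,310,"s16");crop("w16",250,390,160,290,"w16a")
E
```

```text
t 16.73 lip in rail [ 26.9 -21.9  -0.3] F [-0.3  0.3  1.1] T [ 0.04  0.13 -0.01]
s16 scale 12.0
w16a scale 4.615384615384615
```

View pics/s16.png

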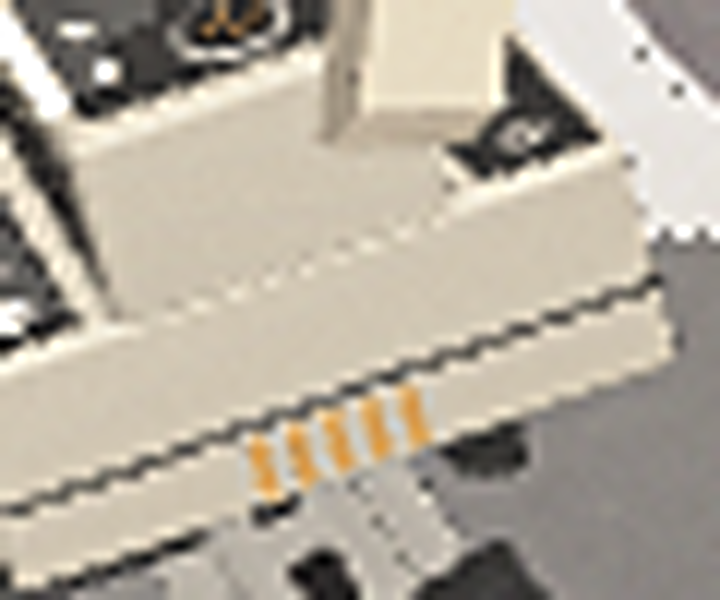

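View pics/w16a.png

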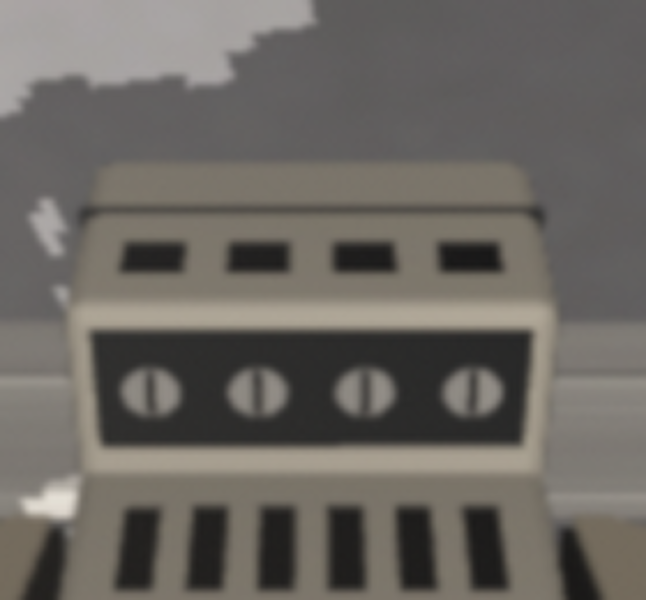

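>>> step_arm(
  moves=[
    {"dp":[-0.004,0,0.003],"hand":-0.2,"twist":0},
    {"dp":[-0.004,0,0.003],"hand":-0.2,"twist":0},
    {"dp":[-0.004,0,0.003],"hand":-0.2,"twist":0},
    {"dp":[0,0,0],"hand":-0.2,"twist":0},
  ],
  force=10,
)

```text
time: 17.32
ee_pos: [0.6454, -0.2047, 0.2156]
orientation: [-0.0, 0.997, -0.078, -0.0]
ft_force: [-0.8, 0.5, -0.9]
width: 0.0541
```

```bash
python3 - <<'E'
from go import *
state()
E
```

```text
t 17.32 lip in rail [ 23.1 -21.9  -0.5] F [-0.8  0.5 -0.9] T [ 0.09  0.28 -0.04]
```

>>> step_arm(
  moves=[
    {"dp":[-0.004,0,0.003],"hand":-0.2,"twist":0},
    {"dp":[-0.004,0,0.003],"hand":-0.2,"twist":0},
    {"dp":[-0.004,0,0.003],"hand":-0.2,"twist":0},
    {"dp":[0,0,0],"hand":-0.2,"twist":0},
  ],
  force=10,
)

```text
time: 17.82
ee_pos: [0.6433, -0.2044, 0.2141]
orientation: [0.0, 0.997, -0.078, -0.0]
ft_force: [-0.6, -0.2, 0.8]
width: 0.0539
```

```bash
python3 - <<'E'
from go import *
state();cam("side","side17");cam("wrist","w17");crop("side17",400,460,265,315,"s17");crop("w17",250,390,160,290,"w17a")
E
```

```text
t 17.82 lip in rail [ 20.5 -21.9  -0.6] F [-0.6 -0.2  0.8] T [0.08 0.32 0.01]
s17 scale 12.0
w17a scale 4.615384615384615
```

View pics/s17.png

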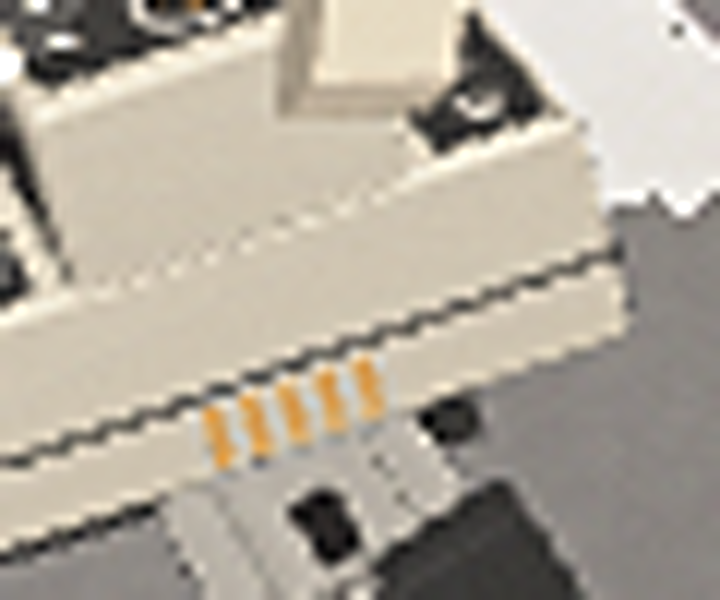

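View pics/w17a.png

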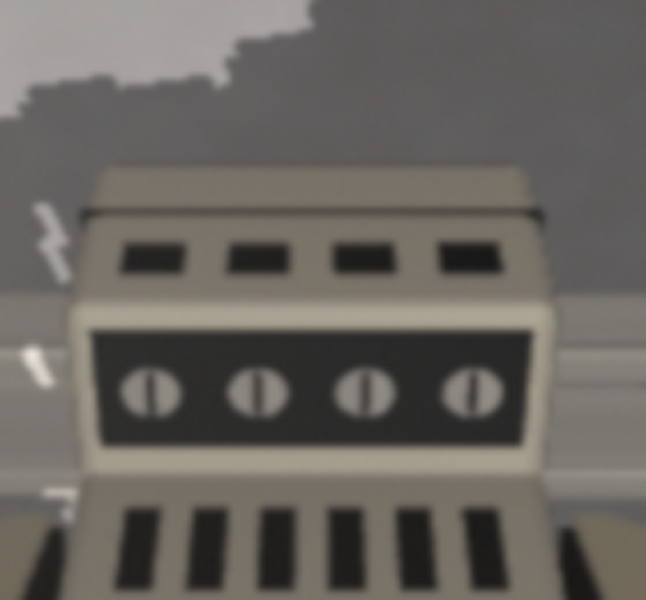

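>>> step_arm(
  moves=[
    {"dp":[-0.004,0,0.003],"hand":-0.2,"twist":0},
    {"dp":[-0.004,0,0.003],"hand":-0.2,"twist":0},
    {"dp":[-0.004,0,0.003],"hand":-0.2,"twist":0},
    {"dp":[0,0,0],"hand":-0.2,"twist":0},
  ],
  force=10,
)

```text
time: 18.42
ee_pos: [0.6417, -0.2041, 0.2134]
orientation: [0.0, 0.997, -0.078, 0.001]
ft_force: [-1.4, 1.1, 8.6]
width: 0.0538
```

```bash
python3 - <<'E'
from go import *
state();cam("side","side18");cam("wrist","w18");crop("side18",400,460,265,315,"s18");crop("w18",250,390,160,290,"w18a")
E
```

```text
t 18.43 lip in rail [ 18.8 -21.9  -0.2] F [-1.4  1.1  8.6] T [0.08 0.19 0.02]
s18 scale 12.0
w18a scale 4.615384615384615
```

View pics/s18.png

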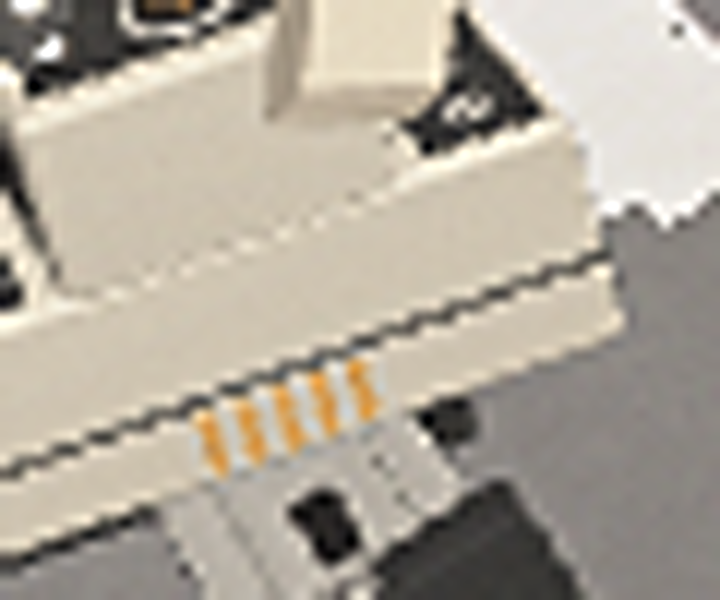

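View pics/w18a.png

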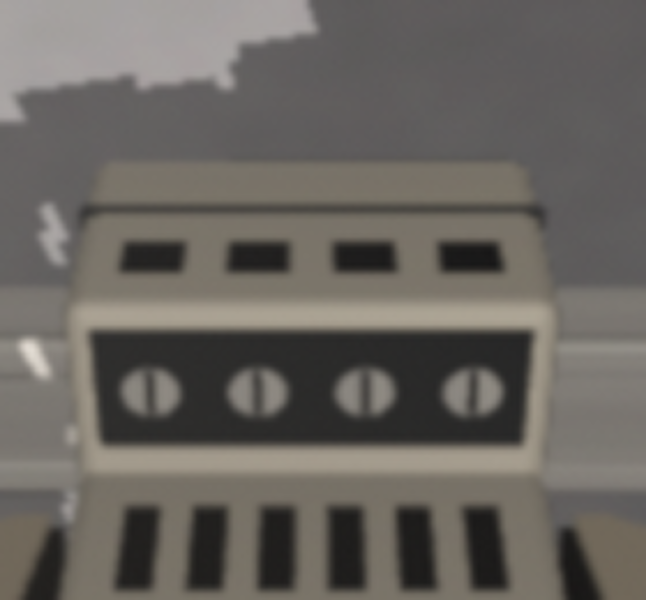

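>>> step_arm(
  moves=[
    {"dp":[-0.004,0,-0.006],"hand":-0.2,"twist":0},
    {"dp":[-0.004,0,-0.006],"hand":-0.2,"twist":0},
    {"dp":[-0.004,0,-0.006],"hand":-0.2,"twist":0},
    {"dp":[0,0,0],"hand":-0.2,"twist":0},
  ],
  force=10,
)

```text
time: 19.02
ee_pos: [0.6385, -0.2035, 0.2148]
orientation: [-0.0, 0.997, -0.078, -0.0]
ft_force: [4.6, -1.0, -15.6]
width: 0.0539
```

```bash
python3 - <<'E'
from go import *
state();cam("side","side19");cam("wrist","w19");crop("side19",380,460,250,315,"s19");crop("w19",250,390,160,290,"w19a")
E
```

```text
t 19.02 lip in rail [ 16.9 -21.8   2.8] F [  4.6  -1.  -15.6] T [-0.14 -1.15  0.01]
s19 scale 9.23076923076923
w19a scale 4.615384615384615
```

View pics/s19.png

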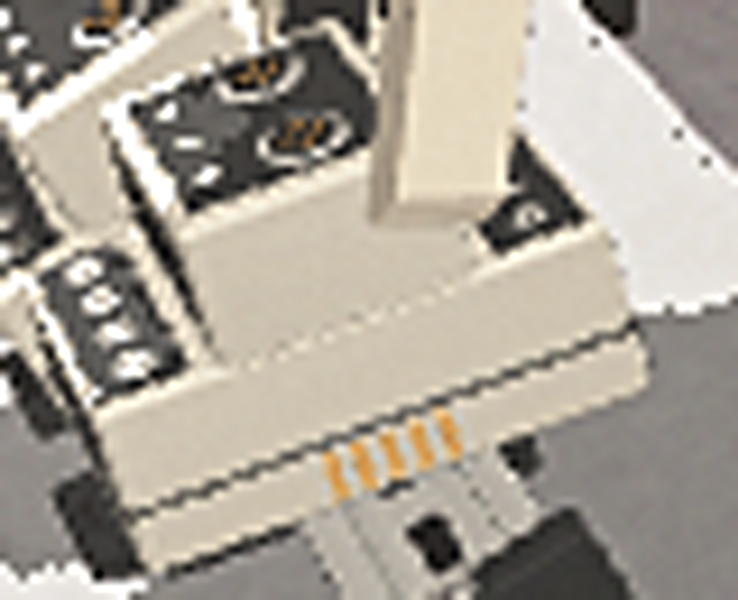

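View pics/w19a.png

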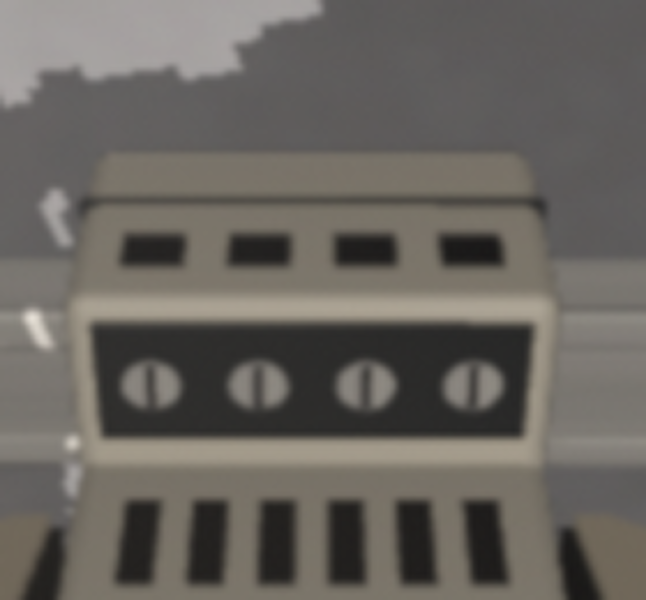

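>>> step_arm(
  moves=[
    {"dp":[0.004,0,0.006],"hand":-0.2,"twist":0},
    {"dp":[0.004,0,0.005],"hand":-0.2,"twist":0},
    {"dp":[0,0,0],"hand":-0.2,"twist":0},
  ],
  force=5,
)

```text
time: 19.5
ee_pos: [0.6401, -0.204, 0.2142]
orientation: [0.0, 0.997, -0.078, -0.0]
ft_force: [-1.0, 0.3, -1.8]
width: 0.0541
```

>>> step_arm(
  moves=[
    {"dp":[0,0,0],"hand":0.3,"twist":0},
    {"dp":[0,0,0],"hand":0.3,"twist":0},
    {"dp":[0,0,0],"hand":0.3,"twist":0},
  ],
  force=5,
)

```text
time: 19.88
ee_pos: [0.6403, -0.2039, 0.214]
orientation: [0.0, 0.997, -0.078, 0.0]
ft_force: [-0.6, 0.6, 0.7]
width: 0.0604
```

```bash
python3 - <<'E'
from go import *
state();cam("side","side20");cam("wrist","w20");crop("side20",370,470,240,315,"s20")
E
```

```text
t 19.88 lip in rail [ 17.9 -21.9   1.1] F [-0.6  0.6  0.7] T [ 0.05 -0.01 -0.01]
s20 scale 8.0
```

View pics/s20.png

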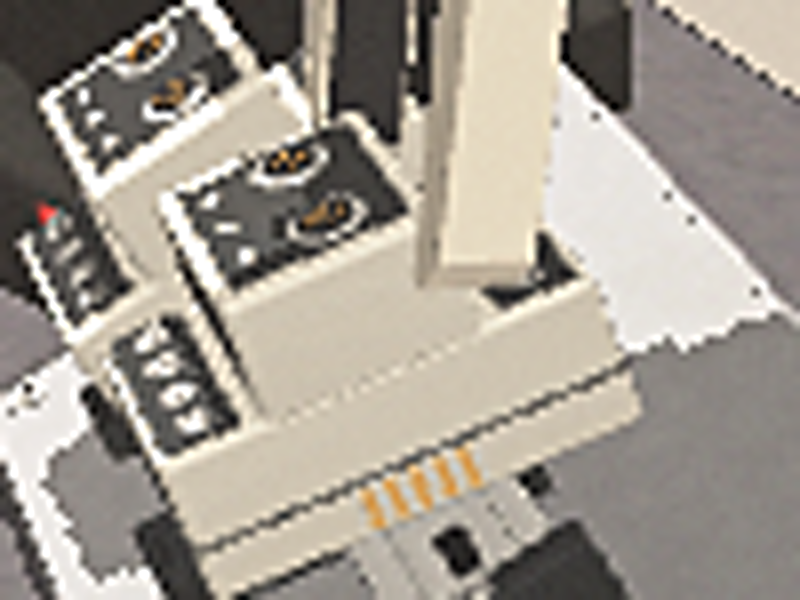

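View pics/w20.png

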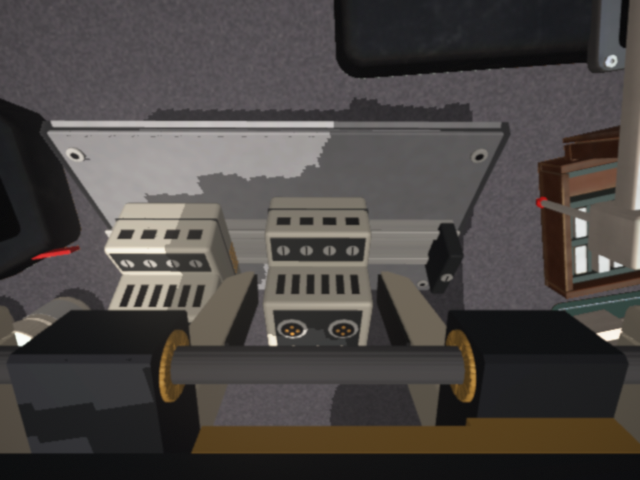

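```bash
cat > press.py <<'E'
from go import *
def P(xm,zm,edeg,yc=-22):
    return RO+railR(PS)@(np.array([17.5,yc,0])/1e3)+modR(PS,np.deg2rad(edeg))@(np.array([xm-18,0,zm-10])/1e3)
def tcp(xm,zm,edeg,yc=-22,lift=0):
    return P(xm,zm,edeg,yc)-.0075*np.array([np.cos(PS),np.sin(PS),0])+[0,0,.084+lift]
if __name__=="__main__":
    for e,l in [(23,.02),(23,.0),(27,0),(31,0),(35,0),(35,-.002)]:
        print(e,l);need(tcp(-10,70,e,lift=l),PS)
E
python3 press.py
```

```text
23 0.02
twist units 0.0
now [ 0.6402 -0.2039  0.2138] yaw -0.1558 tilt [ 1.e-04 -1.e-04 -1.e+00] d [-0.0385  0.0059  0.0185] dp units(after twist) [-0.195  0.001 -0.093]
23 0.0
twist units 0.0
now [ 0.6402 -0.2039  0.2138] yaw -0.1558 tilt [ 1.e-04 -1.e-04 -1.e+00] d [-0.0385  0.0059 -0.0015] dp units(after twist) [-0.195  0.001  0.007]
27 0
twist units 0.0
now [ 0.6402 -0.2039  0.2138] yaw -0.1558 tilt [ 1.e-04 -1.e-04 -1.e+00] d [-0.0415  0.0064 -0.005 ] dp units(after twist) [-0.21   0.001  0.025]
31 0
twist units 0.0
now [ 0.6402 -0.2039  0.2138] yaw -0.1558 tilt [ 1.e-04 -1.e-04 -1.e+00] d [-0.0441  0.0068 -0.0087] dp units(after twist) [-0.223  0.001  0.044]
35 0
twist units 0.0
now [ 0.6402 -0.2039  0.2138] yaw -0.1558 tilt [ 1.e-04 -1.e-04 -1.e+00] d [-0.0466  0.0072 -0.0127] dp units(after twist) [-0.236  0.001  0.063]
35 -0.002
twist units 0.0
now [ 0.6402 -0.2039  0.2138] yaw -0.1558 tilt [ 1.e-04 -1.e-04 -1.e+00] d [-0.0466  0.0072 -0.0147] dp units(after twist) [-0.236  0.001  0.073]
```

>>> step_arm(
  moves=[
    {"dp":[0,0,-0.08],"hand":0.3,"twist":0},
    {"dp":[0,0,-0.12],"hand":0.3,"twist":0},
    {"dp":[0,0,0],"hand":-1,"twist":0},
    {"dp":[0,0,0],"hand":-1,"twist":0},
    {"dp":[0,0,0],"hand":-1,"twist":0},
    {"dp":[0,0,0],"hand":-1,"twist":0},
  ],
  force=20,
)

```text
time: 20.72
ee_pos: [0.64, -0.2038, 0.2531]
orientation: [-0.0, 0.997, -0.078, -0.001]
ft_force: [0.5, -0.0, -1.0]
width: 0.0252
```

```bash
python3 press.py; python3 - <<'E'
from h import *
print(manip.get_obs()["width"])
cam("side","side21");cam("wrist","w21");crop("side21",350,480,200,315,"s21")
E
```

```text
23 0.02
twist units 0.0
now [ 0.64   -0.2038  0.2531] yaw -0.1558 tilt [-1.e-03  2.e-04 -1.e+00] d [-0.0383  0.0059 -0.0207] dp units(after twist) [-0.194  0.001  0.104]
23 0.0
twist units 0.0
now [ 0.64   -0.2038  0.2531] yaw -0.1558 tilt [-1.e-03  2.e-04 -1.e+00] d [-0.0383  0.0059 -0.0407] dp units(after twist) [-0.194  0.001  0.204]
27 0
twist units 0.0
now [ 0.64   -0.2038  0.2531] yaw -0.1558 tilt [-1.e-03  2.e-04 -1.e+00] d [-0.0412  0.0063 -0.0443] dp units(after twist) [-0.208  0.001  0.221]
31 0
twist units 0.0
now [ 0.64   -0.2038  0.2531] yaw -0.1558 tilt [-1.e-03  2.e-04 -1.e+00] d [-0.0439  0.0068 -0.048 ] dp units(after twist) [-0.222  0.001  0.24 ]
35 0
twist units 0.0
now [ 0.64   -0.2038  0.2531] yaw -0.1558 tilt [-1.e-03  2.e-04 -1.e+00] d [-0.0463  0.0071 -0.0519] dp units(after twist) [-0.234  0.001  0.26 ]
35 -0.002
twist units 0.0
now [ 0.64   -0.2038  0.2531] yaw -0.1558 tilt [-1.e-03  2.e-04 -1.e+00] d [-0.0463  0.0071 -0.0539] dp units(after twist) [-0.234  0.001  0.27 ]
0.025181622294087082
s21 scale 5.217391304347826
```

View pics/s21.png

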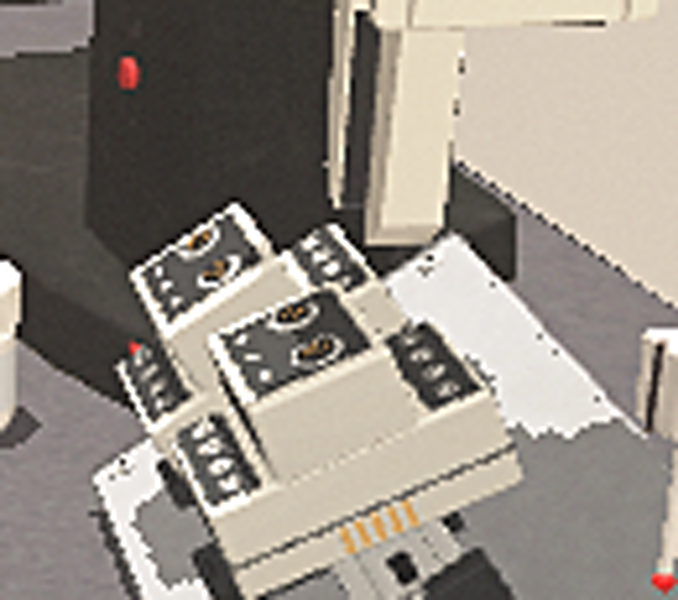

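View pics/w21.png

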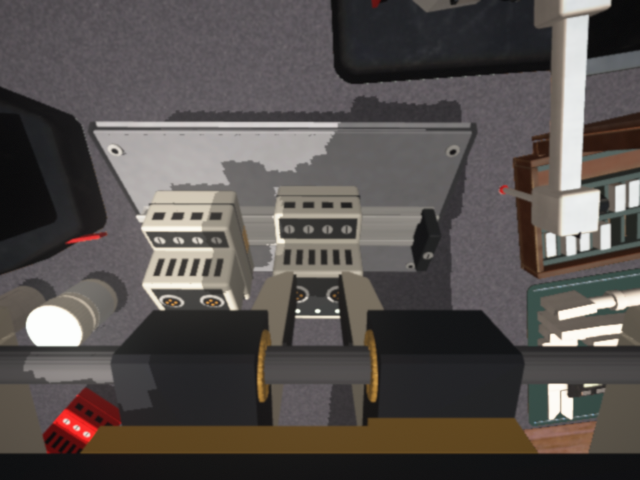

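>>> step_arm(
  moves=[
    {"dp":[-0.1,0,0],"hand":-1,"twist":0},
    {"dp":[-0.094,0,0.04],"hand":-1,"twist":0},
    {"dp":[0,0,0.06],"hand":-1,"twist":0},
    {"dp":[0,0,0.06],"hand":-1,"twist":0},
    {"dp":[0,0,0.02],"hand":-1,"twist":0},
    {"dp":[0,0,0],"hand":-1,"twist":0},
    {"dp":[0,0,0],"hand":-1,"twist":0},
  ],
  force=20,
)

```text
time: 21.7
ee_pos: [0.6022, -0.1979, 0.2178]
orientation: [0.0, 0.997, -0.078, 0.0]
ft_force: [0.0, -0.5, 0.3]
width: 0.0004
```

```bash
python3 press.py|tail -2; python3 - <<'E'
from h import *
print(manip.get_obs()["width"],manip.get_obs()["ft_force"])
cam("side","side22");crop("side22",350,480,200,315,"s22")
E
```

```text
twist units 0.0
now [ 0.6022 -0.1979  0.2178] yaw -0.1557 tilt [ 4.e-04 -1.e-04 -1.e+00] d [-0.0085  0.0013 -0.0187] dp units(after twist) [-0.043  0.     0.094]
0.00040103726739720006 [ 0.04824371 -0.52509539  0.3180503 ]
s22 scale 5.217391304347826
```

View pics/s22.png

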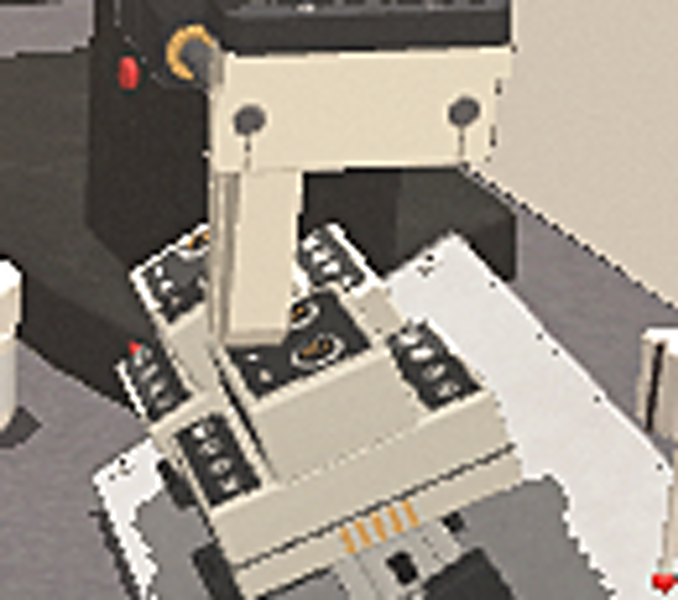

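>>> step_arm(
  moves=[
    {"dp":[0,0,0.013],"hand":-1,"twist":0},
    {"dp":[0,0,0.013],"hand":-1,"twist":0},
    {"dp":[-0.004,0,0.007],"hand":-1,"twist":0},
    {"dp":[-0.004,0,0.007],"hand":-1,"twist":0},
    {"dp":[-0.004,0,0.007],"hand":-1,"twist":0},
    {"dp":[-0.004,0,0.007],"hand":-1,"twist":0},
    {"dp":[-0.004,0,0.007],"hand":-1,"twist":0},
  ],
  force=20,
)

```text
time: 22.62
ee_pos: [0.5969, -0.1972, 0.2053]
orientation: [-0.0, 0.997, -0.078, -0.001]
ft_force: [-3.8, 1.1, 10.7]
width: 0.0004
```

>>> step_arm(
  moves=[
    {"dp":[-0.004,0,0.007],"hand":-1,"twist":0},
    {"dp":[-0.004,0,0.007],"hand":-1,"twist":0},
  ],
  force=20,
)

```text
time: 22.88
ee_pos: [0.5956, -0.197, 0.204]
orientation: [0.0, 0.997, -0.078, -0.001]
ft_force: [-10.5, 2.9, 24.1]
width: 0.0007
```

>>> step_arm(
  moves=[
    {"dp":[-0.004,0,0.007],"hand":-1,"twist":0},
    {"dp":[-0.004,0,0.007],"hand":-1,"twist":0},
  ],
  force=20,
)

```text
time: 23.12
ee_pos: [0.5946, -0.1969, 0.203]
orientation: [0.0, 0.997, -0.078, 0.001]
ft_force: [-13.6, 4.0, 43.6]
width: 0.0007
```

```bash
python3 press.py|tail -4; python3 - <<'E'
from h import *
print(manip.get_obs()["ft_force"])
cam("side","side23");crop("side23",350,480,200,315,"s23")
E
```

```text
now [ 0.5946 -0.1969  0.203 ] yaw -0.1562 tilt [ 1.2e-03 -5.0e-04 -1.0e+00] d [-0.0009  0.0002 -0.0019] dp units(after twist) [-0.004 -0.     0.01 ]
35 -0.002
twist units -0.0
now [ 0.5946 -0.1969  0.203 ] yaw -0.1562 tilt [ 1.2e-03 -5.0e-04 -1.0e+00] d [-0.0009  0.0002 -0.0039] dp units(after twist) [-0.004 -0.     0.02 ]
[-13.56606944   4.0067903   43.62604064]
s23 scale 5.217391304347826
```

View pics/s23.png

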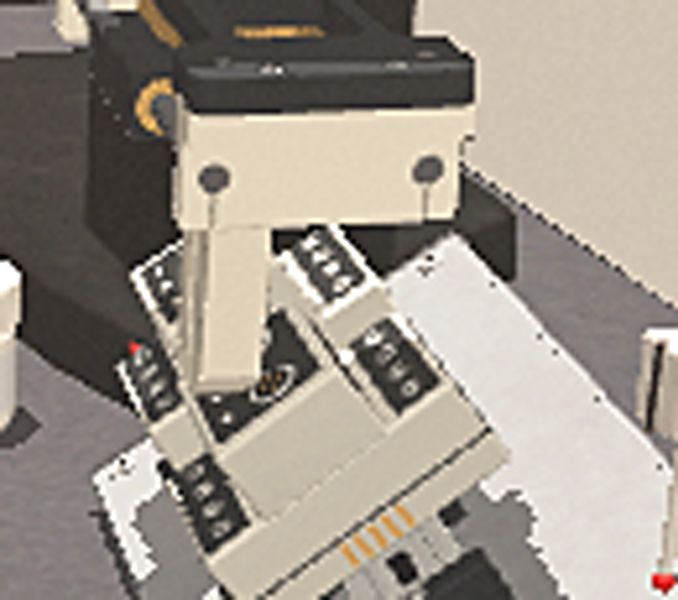

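>>> step_arm(
  moves=[
    {"dp":[0,0,-0.02],"hand":-1,"twist":0},
    {"dp":[0,0,-0.05],"hand":-1,"twist":0},
    {"dp":[0,0,-0.12],"hand":-1,"twist":0},
    {"dp":[-0.05,0,-0.15],"hand":-1,"twist":0},
    {"dp":[-0.15,0,-0.1],"hand":-1,"twist":0},
    {"dp":[0,0,0],"hand":-1,"twist":0},
    {"dp":[0,0,0],"hand":-1,"twist":0},
    {"dp":[0,0,0],"hand":-1,"twist":0},
  ],
  force=20,
)

```text
time: 24.18
ee_pos: [0.5558, -0.1905, 0.2872]
orientation: [-0.0, 0.997, -0.078, -0.0]
ft_force: [-0.2, -0.5, 0.2]
width: 0.0005
```

```bash
python3 - <<'E'
from h import *
cam("side","side24");cam("wrist","w24");crop("side24",365,465,225,315,"s24");crop("w24",140,440,80,290,"w24a");print(manip.get_obs()["ee_pos"])
E
```

```text
s24 scale 6.666666666666667
w24a scale 2.6666666666666665
[ 0.55562668 -0.19049072  0.28711655]
```

View pics/s24.png

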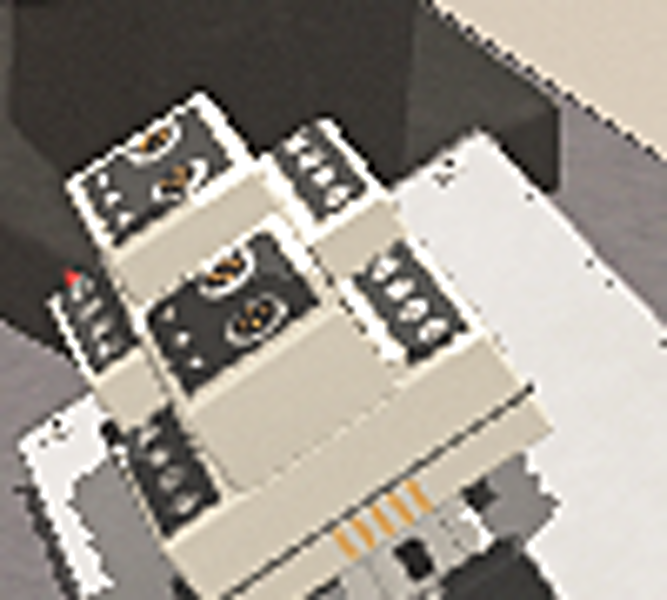

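View pics/w24a.png

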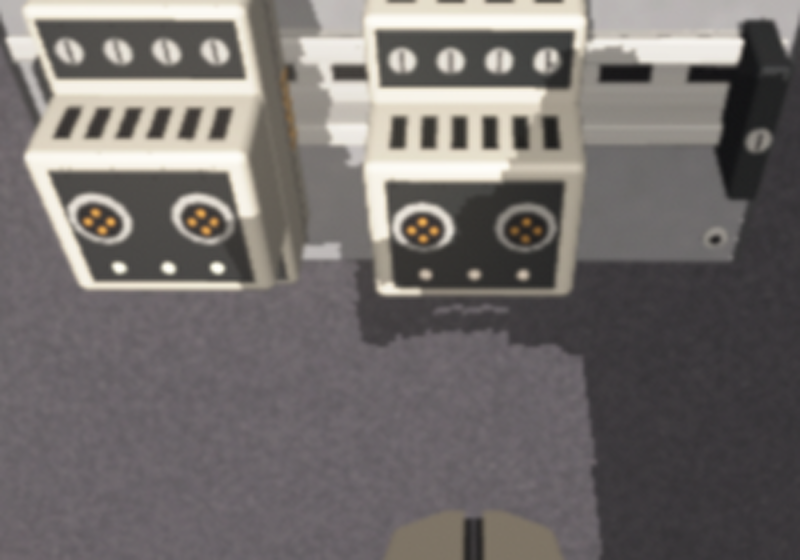

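```bash
python3 - <<'E'
from go import *
print(manip.get_obs()["qpos"].round(3))
def rp(h,v,y): # horizontal offset, vertical, rail y
    return RO+np.array([np.cos(PS),np.sin(PS),0])*h+np.array([-np.sin(PS),np.cos(PS),0])*y+np.array([0,0,v])
a=rp(-.015,.0066+.084+.06,-.062);b=rp(-.015,.0066+.084,-.062)
Y=PS+np.pi/2
need(a,Y);need(b,Y)
# fit seated module from w24a
K,W=load("w24");s=2.66667
U2=lambda c:U(c,s,(140,80))
D=[((22.5,27,70),(365,165)),((22.5,-27,70),(583,165)),((-22.5,27,70),(377,295)),((-22.5,-27,70),(572,295)),((45,27,44),(365,15)),((45,-27,44),(585,15))]
N=[((22.5,27,70),(27,155)),((22.5,-27,70),(248,155)),((-22.5,27,70),(82,289)),((-22.5,-27,70),(270,289)),((45,27,44),(25,8)),((45,-27,44),(248,5))]
for DD in (D,N):
    def f(q):
        M=railR(PS)@R.from_euler('z',q[3]).as_matrix();return np.concatenate([proj(K,W,RO+railR(PS)@q[:3]+M@(np.array(p)/1e3-[0,0,.01]))[0]-U2(c) for p,c in DD])
    r=least_squares(f,[0,-.02,0,0],x_scale=[.01,.01,.01,.1]);print((r.x*1e3).round(1),r.fun.round(1))
E
```

```text
[ 0.253  0.453 -0.027  1.936  0.017  0.754 -1.51 ]
twist units -13.09
now [ 0.5556 -0.1905  0.2871] yaw -0.1556 tilt [-9.e-04  3.e-04 -1.e+00] d [ 0.0669 -0.0512 -0.0625] dp units(after twist) [-0.201  0.37   0.313]
twist units -13.09
now [ 0.5556 -0.1905  0.2871] yaw -0.1556 tilt [-9.e-04  3.e-04 -1.e+00] d [ 0.0669 -0.0512 -0.1225] dp units(after twist) [-0.201  0.37   0.613]
[ -4.8 -20.   -3.6   0.6] [-0.7 -1.3  1.  -1.2  0.3  0.1 -0.4  0.2 -0.8  1.1  0.6  1.1]
[ -3.4  62.3  -5.1 -10. ] [-0.9 -1.1 -0.1 -0.3  0.  -0.7  2.1 -0.1 -0.6  0.1 -0.1  2.1]
```

```bash
python3 - <<'E'
from go import *
def tri(o):
    f=lambda X:np.concatenate([proj(*load(n),X)[0]-np.array(uv) for n,uv in o])
    r=least_squares(f,[.66,-.33,.15]);X=r.x
    d=X-RO;print(X.round(3),"h,y,v",(d@[np.cos(PS),np.sin(PS),0]).round(3),(d@[-np.sin(PS),np.cos(PS),0]).round(3),d[2].round(3),r.fun.round(1))
tri([("w13",(500,190)),("w21",(535,225)),("w3",(457,94))])  # block near-left corner
tri([("w13",(481,166)),("w21",(502,190)),("side13",(330+589/4,190+487/4))]) # tip
E
```

```text
[ 0.651 -0.324  0.147] h,y,v 0.026 -0.138 0.073 [ 5.6 -0.2  1.4 -3.  -8.8  4.7]
[ 0.663 -0.324  0.111] h,y,v 0.038 -0.137 0.037 [-0.6 -0.2  0.7 -0.4 -1.3  0. ]
```

>>> step_arm(
  moves=[
    {"dp":[0,0,0],"hand":-1,"twist":-1},
    {"dp":[0,0,0],"hand":-1,"twist":-1},
    {"dp":[0,0,0],"hand":-1,"twist":-1},
    {"dp":[0,0,0],"hand":-1,"twist":-1},
    {"dp":[0,0,0],"hand":-1,"twist":-1},
    {"dp":[0,0,0],"hand":-1,"twist":-1},
    {"dp":[0,0,0],"hand":-1,"twist":-1},
    {"dp":[0,0,0],"hand":-1,"twist":-1},
    {"dp":[0,0,0],"hand":-1,"twist":-1},
    {"dp":[0,0,0],"hand":-1,"twist":-1},
    {"dp":[0,0,0],"hand":-1,"twist":-1},
    {"dp":[0,0,0],"hand":-1,"twist":-1},
    {"dp":[0,0,0],"hand":-1,"twist":-1},
    {"dp":[0,0,0],"hand":-1,"twist":-0.1},
    {"dp":[0,0,0],"hand":-1,"twist":0},
  ],
  force=20,
)

```text
time: 26.15
ee_pos: [0.5553, -0.1907, 0.2876]
orientation: [-0.0, 0.76, 0.649, -0.0]
ft_force: [0.4, 0.2, 0.4]
width: 0.0004
```

>>> step_arm(
  moves=[
    {"dp":[-0.1,0.1,0],"hand":-1,"twist":0},
    {"dp":[-0.1,0.14,0],"hand":-1,"twist":0},
    {"dp":[0,0.13,0.1],"hand":-1,"twist":0},
    {"dp":[0,0,0.2],"hand":-1,"twist":0},
    {"dp":[0,0,0.13],"hand":-1,"twist":0},
    {"dp":[0,0,0],"hand":-1,"twist":0},
    {"dp":[0,0,0],"hand":-1,"twist":0},
    {"dp":[0,0,0],"hand":-1,"twist":0},
  ],
  force=20,
)

```text
time: 27.15
ee_pos: [0.6228, -0.2416, 0.2034]
orientation: [0.001, 0.76, 0.65, 0.0]
ft_force: [0.1, -0.2, -0.5]
width: 0.0007
```

```bash
cat > pushpos.py <<'E'
from go import *
def rp(h,v,y):
    return RO+np.array([np.cos(PS),np.sin(PS),0])*h+np.array([-np.sin(PS),np.cos(PS),0])*y+np.array([0,0,v])
def where():
    o=manip.get_obs();d=o["ee_pos"]-RO;print("t",o["time"],"h,y,v of tip",np.round([d@[np.cos(PS),np.sin(PS),0],d@[-np.sin(PS),np.cos(PS),0],d[2]-.084],4),"F",o["ft_force"].round(1))
E
python3 - <<'E'
from pushpos import *
where();need(rp(-.015,.0906,-.062),PS+np.pi/2)
cam("side","side25");cam("top","top25");crop("side25",350,500,190,320,"s25")
E
```

```text
t 27.15 h,y,v of tip [-0.0148 -0.0618  0.0454] F [ 0.1 -0.2 -0.5]
twist units 0.01
now [ 0.6228 -0.2416  0.2034] yaw 1.4158 tilt [ 1.9e-03 -8.0e-04 -1.0e+00] d [-0.0002 -0.0001 -0.0388] dp units(after twist) [-0.001 -0.001  0.194]
s25 scale 4.615384615384615
```

View pics/s25.png

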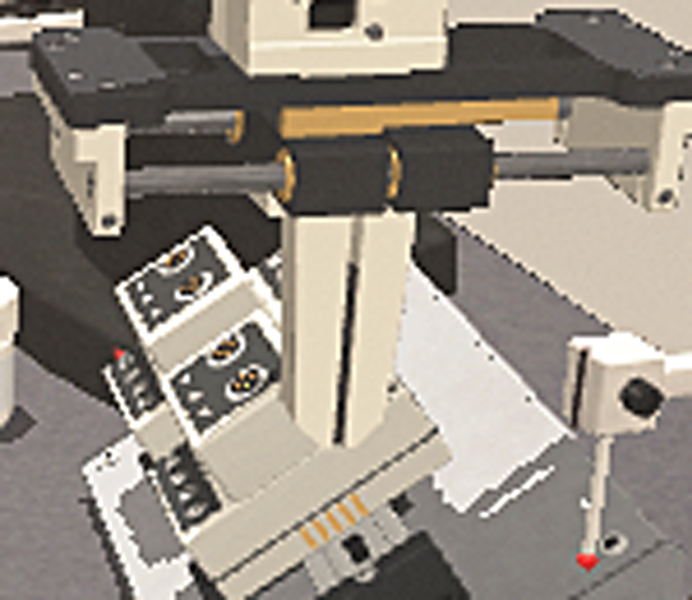

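>>> step_arm(
  moves=[
    {"dp":[0,0,0.05],"hand":-1,"twist":0},
    {"dp":[0,0,0.05],"hand":-1,"twist":0},
    {"dp":[0,0,0.05],"hand":-1,"twist":0},
    {"dp":[0,0,0.03],"hand":-1,"twist":0},
    {"dp":[0,0,0],"hand":-1,"twist":0},
    {"dp":[0,0,0],"hand":-1,"twist":0},
  ],
  force=20,
)

```text
time: 28.0
ee_pos: [0.6224, -0.2414, 0.166]
orientation: [0.0, 0.76, 0.65, 0.0]
ft_force: [-0.3, -0.7, 1.1]
width: 0.0007
```

```bash
python3 - <<'E'
from pushpos import *
where();cam("side","side26");crop("side26",350,500,190,320,"s26")
E
```

```text
t 28.0 h,y,v of tip [-0.0152 -0.0618  0.008 ] F [-0.3 -0.7  1.1]
s26 scale 4.615384615384615
```

View pics/s26.png

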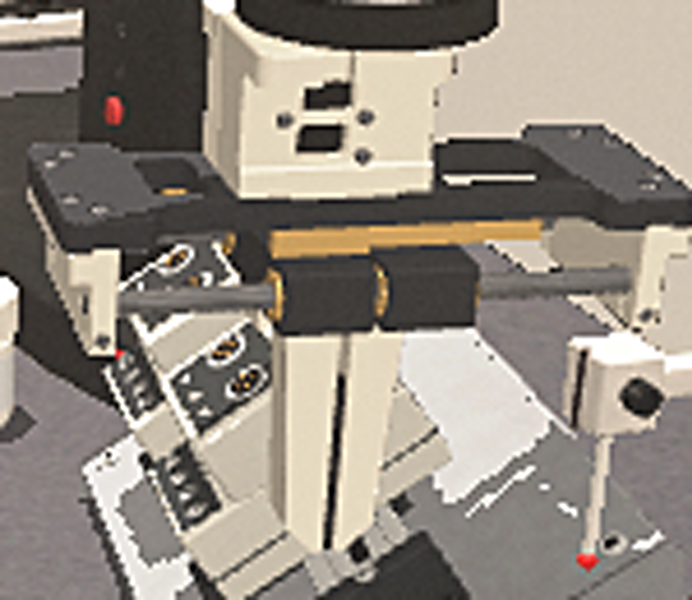

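>>> step_arm(
  moves=[
    {"dp":[0.015,0,0],"hand":-1,"twist":0},
    {"dp":[0.015,0,0],"hand":-1,"twist":0},
    {"dp":[0.015,0,0],"hand":-1,"twist":0},
    {"dp":[0.015,0,0],"hand":-1,"twist":0},
  ],
  force=20,
)

```text
time: 28.55
ee_pos: [0.6242, -0.23, 0.1662]
orientation: [0.0, 0.76, 0.65, -0.0]
ft_force: [0.6, -3.7, 1.6]
width: 0.0005
```

```bash
python3 - <<'E'
from pushpos import *
where()
E
```

```text
t 28.55 h,y,v of tip [-0.0152 -0.0502  0.0082] F [ 0.6 -3.7  1.6]
```

>>> step_arm(
  moves=[
    {"dp":[0.015,0,0],"hand":-1,"twist":0},
    {"dp":[0.015,0,0],"hand":-1,"twist":0},
    {"dp":[0.015,0,0],"hand":-1,"twist":0},
  ],
  force=20,
)

```text
time: 28.92
ee_pos: [0.6256, -0.2209, 0.1661]
orientation: [0.0, 0.76, 0.65, -0.0]
ft_force: [-0.3, -5.8, 4.2]
width: 0.0006
```

```bash
python3 - <<'E'
from pushpos import *
where();cam("side","side27");crop("side27",350,500,190,320,"s27")
E
```

```text
t 28.925 h,y,v of tip [-0.0152 -0.041   0.0081] F [-0.3 -5.8  4.2]
s27 scale 4.615384615384615
```

View pics/s27.png

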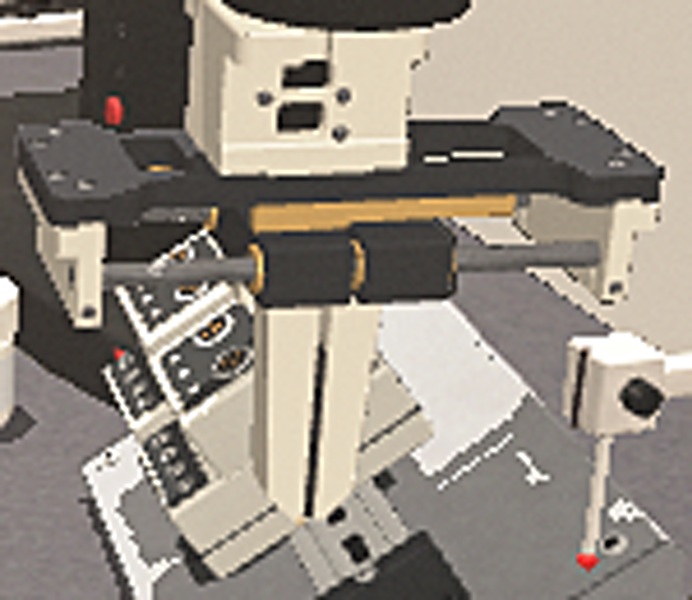

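Sliding at about 5 N. I'll continue in smaller steps until the force jumps.

>>> step_arm(
  moves=[
    {"dp":[0.01,0,0],"hand":-1,"twist":0},
    {"dp":[0.01,0,0],"hand":-1,"twist":0},
    {"dp":[0.01,0,0],"hand":-1,"twist":0},
    {"dp":[0.008,0,0],"hand":-1,"twist":0},
  ],
  force=20,
)

```text
time: 29.48
ee_pos: [0.6268, -0.2135, 0.1661]
orientation: [0.0, 0.76, 0.65, -0.0]
ft_force: [-1.4, -4.6, 3.5]
width: 0.0001
```

```bash
python3 - <<'E'
from pushpos import *
where()
E
```

```text
t 29.475 h,y,v of tip [-0.0152 -0.0335  0.0081] F [-1.4 -4.6  3.5]
```

>>> step_arm(
  moves=[
    {"dp":[0.007,0,0],"hand":-1,"twist":0},
    {"dp":[0.007,0,0],"hand":-1,"twist":0},
  ],
  force=20,
)

```text
time: 29.72
ee_pos: [0.6271, -0.2112, 0.1661]
orientation: [0.001, 0.76, 0.65, -0.0]
ft_force: [0.4, -7.7, 3.9]
width: 0.0005
```

```bash
python3 - <<'E'
from pushpos import *
where()
E
```

```text
t 29.725 h,y,v of tip [-0.0152 -0.0311  0.0081] F [ 0.4 -7.7  3.9]
```

>>> step_arm(
  moves=[
    {"dp":[0.006,0,0],"hand":-1,"twist":0},
    {"dp":[0,0,0],"hand":-1,"twist":0},
  ],
  force=20,
)

```text
time: 29.98
ee_pos: [0.6272, -0.2111, 0.1661]
orientation: [0.001, 0.76, 0.65, -0.001]
ft_force: [0.2, -9.7, 4.5]
width: 0.0008
```

```bash
python3 - <<'E'
from pushpos import *
where();cam("side","side28");crop("side28",350,480,200,310,"s28")
E
```

```text
t 29.975 h,y,v of tip [-0.0152 -0.0311  0.0081] F [ 0.2 -9.7  4.5]
s28 scale 5.454545454545454
```

View pics/s28.png

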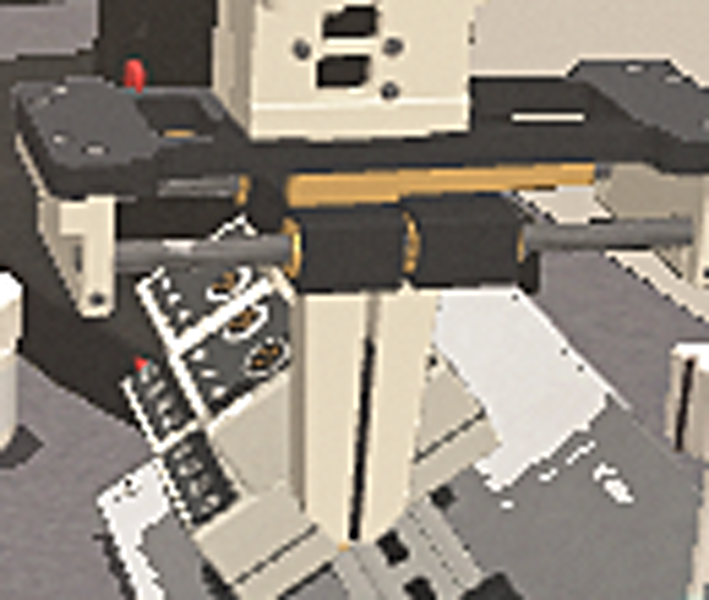

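>>> step_arm(
  moves=[
    {"dp":[0.008,0,0],"hand":-1,"twist":0},
    {"dp":[0,0,0],"hand":-1,"twist":0},
    {"dp":[-0.03,0,0],"hand":-1,"twist":0},
    {"dp":[-0.06,0,0],"hand":-1,"twist":0},
    {"dp":[0,0,-0.15],"hand":-1,"twist":0},
    {"dp":[0,0,-0.25],"hand":-1,"twist":0},
    {"dp":[0,-0.2,-0.15],"hand":-1,"twist":0},
    {"dp":[0,-0.25,-0.05],"hand":-1,"twist":0},
    {"dp":[0,-0.1,0],"hand":-1,"twist":0},
    {"dp":[0,0,0],"hand":-1,"twist":0},
    {"dp":[0,0,0],"hand":-1,"twist":0},
  ],
  force=20,
)

```text
time: 31.4
ee_pos: [0.5169, -0.2086, 0.2858]
orientation: [0.0, 0.76, 0.651, 0.0]
ft_force: [-0.2, -0.8, 0.6]
width: 0.0005
```

```bash
python3 - <<'E'
from pushpos import *
where();cam("side","side29");crop("side29",365,465,225,315,"s29");cam("wrist","w29");cam("top","top29");crop("top29",375,425,150,205,"t29")
E
```

```text
t 31.4 h,y,v of tip [-0.1245 -0.0457  0.1278] F [-0.2 -0.8  0.6]
s29 scale 6.666666666666667
t29 scale 10.909090909090908
```

View pics/s29.png

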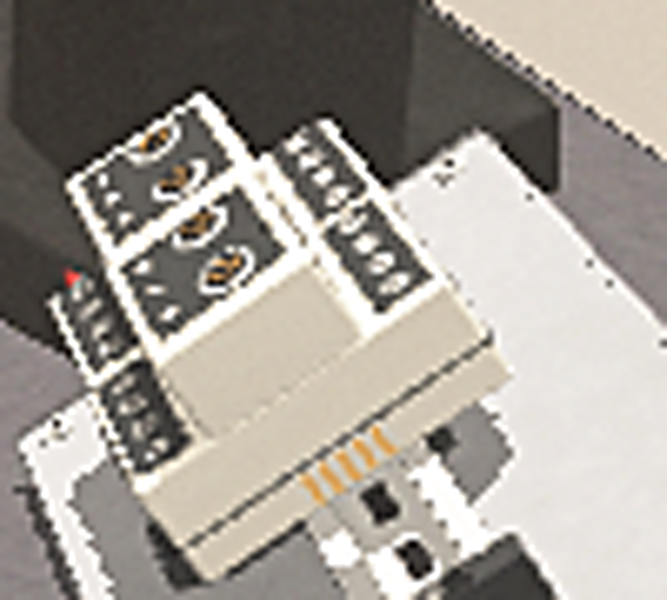

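View pics/w29.png

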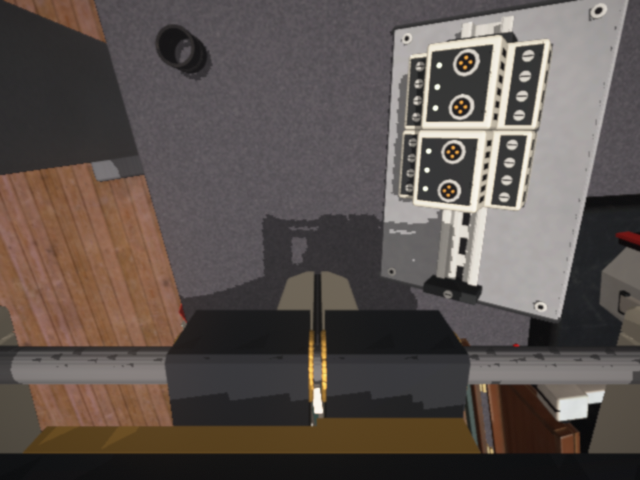

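View pics/t29.png

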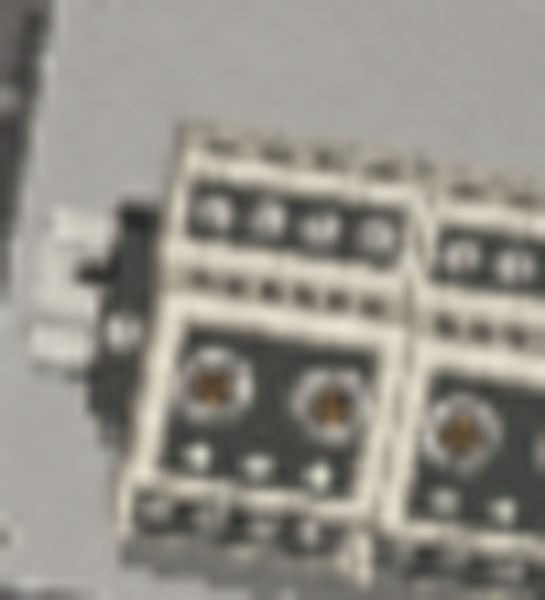

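```bash
python3 - <<'E'
from pushpos import *
crop("w29",385,570,20,225,"w29a")
E
```

```text
w29a scale 2.926829268292683
```

View pics/w29a.png

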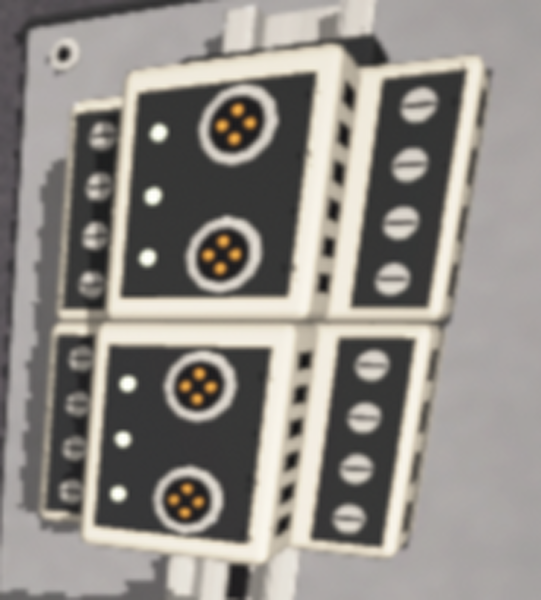

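```bash
python3 - <<'E'
from pushpos import *
K,W=load("w29");s=2.92683;U2=lambda c:U(c,s,(385,20))
# order: points module frame
P=[(22.5,27,70),(22.5,-27,70),(-22.5,27,70),(-22.5,-27,70),(45,27,44),(45,-27,44),(-45,27,44),(-45,-27,44)]
N=[(345,45),(312,318),(130,72),(105,313),(487,58),(443,318),(75,105),(58,318)]
D=[(297,325),(263,563),(102,325),(82,540),(440,325),(402,552),(55,325),(42,517)]
res=[]
for DD in (N,D):
    def f(q):
        M=railR(PS)@R.from_rotvec(q[3:]).as_matrix();return np.concatenate([proj(K,W,RO+railR(PS)@q[:3]+M@(np.array(p)/1e3-[0,0,.01]))[0]-U2(c) for p,c in zip(P,DD)])
    r=least_squares(f,[0,.0,0,0,0,0],x_scale=[.01,.01,.01,.1,.1,.1],loss="soft_l1");print("6dof",(r.x*1e3).round(1),f(r.x).round(1))
    g=lambda q:f(np.r_[q,0,0,0]);r=least_squares(g,[0,0,0],x_scale=.01,loss="soft_l1");print("3dof",(r.x*1e3).round(1),g(r.x).round(1))
E
```

```text
6dof [ -0.9  60.9  -7.2 -20.1   0.9  -2. ] [ 1.  -0.8 -0.6 -0.2 -0.1 -0.3  1.   1.5 -0.9 -0.6 -1.1  0.9  0.4 -0.4
  0.5  0.8]
3dof [-0.9 61.9 -7.4] [ 0.7 -0.5 -0.4  0.2 -0.4  0.1  1.4  2.  -1.  -1.3 -0.8  0.4  0.2 -0.7
  1.   0.5]
6dof [ -0.9   7.1  -6.2   5.  -34.6   0.3] [ 0.4 -0.5  1.5  0.6 -0.8 -0.5  0.4  0.5 -2.5 -0.5 -2.5  2.   0.6 -0.6
  0.8  0.1]
3dof [-3.   6.7 -8.3] [ 1.3 -0.3  2.4  0.  -0.2 -0.4  0.9  0.3 -3.6 -0.2 -3.3  1.3 -0.2 -0.4
 -0.1  0.2]
```

```bash
python3 - <<'E'
from pushpos import *
K,W=load("side29")
Mr=railR(PS)
for nm,yc in (("neigh",59),("mod",5),("mod24",-22)):
  for pitch in (0,-.035):
    M=Mr@R.from_rotvec([0,pitch,0]).as_matrix()
    for z,a,b in ((20,-45,45),(70,-22.5,22.5),(44,-45,45)):
        p=proj(K,W,[RO+Mr@np.array([0,yc/1e3,0])+M@(np.array([x,-27,z-10])/1e3) for x in (a,b)]);d=p[1]-p[0];print(nm,pitch,z,"slope",round(-d[1]/d[0],3),p.round(1).tolist())
E
python3 -c "
from h import *
crop('side29',375,445,255,315,'s29b')"
```

```text
neigh 0 20 slope 0.663 [[385.4, 292.0], [429.7, 262.7]]
neigh 0 70 slope 0.675 [[380.9, 263.7], [403.5, 248.5]]
neigh 0 44 slope 0.669 [[378.0, 282.2], [422.7, 252.3]]
neigh -0.035 20 slope 0.708 [[385.7, 292.8], [429.1, 262.1]]
neigh -0.035 70 slope 0.722 [[380.1, 264.8], [402.2, 248.9]]
neigh -0.035 44 slope 0.714 [[377.9, 283.2], [421.6, 252.0]]
mod 0 20 slope 0.655 [[393.2, 307.8], [440.8, 276.6]]
mod 0 70 slope 0.668 [[388.6, 277.9], [412.9, 261.7]]
mod 0 44 slope 0.661 [[385.3, 297.4], [433.4, 265.6]]
mod -0.035 20 slope 0.698 [[393.5, 308.6], [440.1, 276.0]]
mod -0.035 70 slope 0.713 [[387.7, 279.0], [411.5, 262.1]]
mod -0.035 44 slope 0.705 [[385.2, 298.5], [432.3, 265.4]]
mod24 0 20 slope 0.65 [[397.5, 316.5], [447.0, 284.3]]
mod24 0 70 slope 0.664 [[392.9, 285.8], [418.1, 269.0]]
mod24 0 44 slope 0.657 [[389.4, 305.9], [439.4, 273.1]]
mod24 -0.035 20 slope 0.693 [[397.8, 317.3], [446.3, 283.7]]
mod24 -0.035 70 slope 0.708 [[392.0, 286.9], [416.7, 269.5]]
mod24 -0.035 44 slope 0.7 [[389.3, 307.0], [438.2, 272.8]]
s29b scale 10.0
```

View pics/s29b.png

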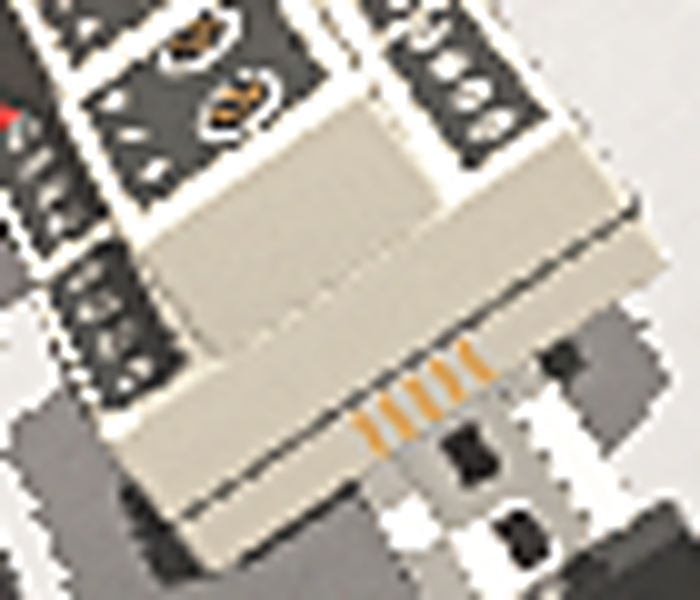

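```bash
python3 - <<'E'
from h import *
a=cv2.imread("pics/top0.png",0).astype(np.float32);b=cv2.imread("pics/top29.png",0).astype(np.float32)
for n,(x0,x1,y0,y1) in {"cyl+jar":(290,350,185,230),"loupe":(355,380,265,292)}.items(): print(n,np.abs(a-b)[y0:y1,x0:x1].mean().round(2),cv2.phaseCorrelate(a[y0:y1,x0:x1],b[y0:y1,x0:x1]))
crop("top29",280,390,180,300,"t29b")
o=manip.get_obs();print(o["time"],o["ft_force"])
E
```

```text
cyl+jar 1.82 ((0.04559066092561892, 0.48088917852163604), 0.9696278293044479)
loupe 1.65 ((0.7673244017379854, 0.5998939803551426), 0.9841367954678005)
t29b scale 5.0
31.55 [-0.90573487 -0.20822041 -0.21274075]
```

View pics/t29b.png

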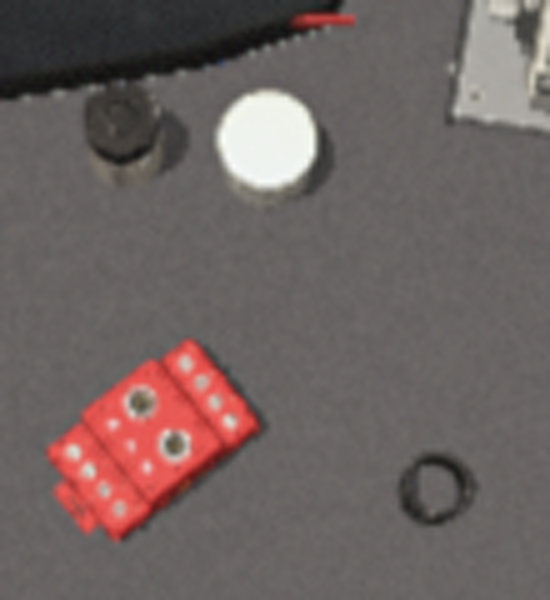

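The cylinder square, jar and loupe stand where they were, and the robot is clear of everything. I'm handing in.

```bash
python3 -c "
from rig import manip
print(manip.hand_in())"
```

```text
the job is handed in; nothing more can be done
None
```

The module is back on the rail, clipped home against the neighbour, and I let go of it and handed the job in at about 31.6 s. The hand-in gives no verdict, and I could not read the foot joint directly.

**What I did:**
- I gripped the nose lightly across its width near the lip end, so the module swung to about 18 degrees as I lifted it.
- I hooked the lip under the upper flange. A pull test met about 13 N of resistance, so it was hooked.
- I let go and pressed the nose with closed fingers until the lower end snapped in. The press ended in a hard stop at 44 N.
- I pushed the module along the rail until it stopped against the neighbour, with the force rising to about 10 N.

**Last checks:**
- **Clip:** the module stayed nearly parallel to the rail after I let go, and did not spring back to its 12-degree lean. That points to the foot being behind the flange.
- **Gap:** the pictures show the side walls meeting. The measured distance between module centres was 54–55 mm, against 54 mm for touching.
- **Bystanders:** the cylinder square, jar and loupe shifted less than about 1 pixel (roughly 2 mm) in the top view. The robot was clear of everything.

**Disagreements:** the side and wrist views both show the module tilted about 0.025–0.035 rad, with the lip end slightly up in its play. That is inside the 0.08 rad limit. Wrist-camera positions relative to the neighbour differed by up to about 2 mm between fits, so how far home it sits is only checked to that accuracy.

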